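Rake airer rungs into rows on the airing bed

TASK

The washed airer rungs lie askew on the hot airing bed: first shut both damper levers (blue marks), then, with them shut, comb the rungs with the hand rake, never touching them with the gripper, into parallel rows along the near rail, every rung lying flat and straight on the louvred strip. Then set both damper levers half open (yellow marks, 45 degrees) and have the rake standing back in its tray; leave the bottle, cup and jar alone.

Things in the scene. Friction and masses are not known exactly. Their poses are not given: they have to be found in the camera images.
- bed: Airing bed: fixed white metal box, 300 mm deep (x) by 440 mm wide (y), flat deck 60 mm above the table. Origin: centre of its underside; x points away from the robot (turned up to 5 deg). Steel rails 12 mm thick stand 22 mm above the deck along all four edges, and a rib 8 mm thick, as tall, along y = 0 parts it into two lanes. Two ducts 56 mm high, side by side, enter from the right (-y).
- left_lane (a point): Centre of the left (+y) lane of the bed, on the deck (bed x = 0, y = +106 mm). The lane is 204 mm wide (bed y) and 276 mm long (bed x), from the near rail's inner face at bed x = -138 mm to the far rail's at +138 mm, walled all round 22 mm high.
- right_lane (a point): Centre of the right (-y) lane of the bed, on the deck (bed x = 0, y = -106 mm). The lane is 204 mm wide (bed y) and 276 mm long (bed x), from the near rail's inner face at bed x = -138 mm to the far rail's at +138 mm, walled all round 22 mm high.
- left_strip (a point): Centre of the louvred strip (grey with black slots, warm air comes out) of the left lane: the 72 mm of deck next to the near rail, bed x = -138 to -66 mm, over the lane's whole width. The rest of the lane is plain white deck.
- right_strip (a point): Centre of the louvred strip (grey with black slots, warm air comes out) of the right lane: the 72 mm of deck next to the near rail, bed x = -138 to -66 mm, over the lane's whole width. The rest of the lane is plain white deck.
- near_damper (a joint): Angle of the damper lever on the near duct, which feeds the right lane, rad, about an upright axis. 0 = shut: it points along the bed's -x, across the duct, over the blue mark; 0.785 (45 deg) = half open, yellow mark; 1.571 = full: along the bed's +y, red mark. It opens clockwise seen from above, stays where it is left, and takes about 1.3 N at the knob. Starts at 1.0 to 1.4.
- near_damper_knob (a point): Centre of the top of the red upright knob at the end of this damper lever: a cylinder 26 mm in diameter, 52 mm tall, 80 mm from the pivot, its top 122 mm above the table. The flat lever arm under it has its top 70 mm above the table. Moves with the lever.
- near_damper_pivot (a point): Pivot of this damper lever, on top of its duct, 59 mm above the table (bed x = -60, y = -370 mm).
- far_damper (a joint): Angle of the damper lever on the far duct, which feeds the left lane, rad, about an upright axis. 0 = shut: it points along the bed's -x, across the duct, over the blue mark; 0.785 (45 deg) = half open, yellow mark; 1.571 = full: along the bed's +y, red mark. It opens clockwise seen from above, stays where it is left, and takes about 1.3 N at the knob. Starts at 1.0 to 1.4.
- far_damper_knob (a point): Centre of the top of the red upright knob at the end of this damper lever: a cylinder 26 mm in diameter, 52 mm tall, 80 mm from the pivot, its top 122 mm above the table. The flat lever arm under it has its top 70 mm above the table. Moves with the lever.
- far_damper_pivot (a point): Pivot of this damper lever, on top of its duct, 59 mm above the table (bed x = 80, y = -370 mm).
- rake: Rake standing on its teeth. Origin: centre of the underside. Head 182 mm long (y), 30 mm deep (x; blue back 32): 8 aluminium teeth 30 mm high with 10 mm gaps, back's top at z = 43 mm. Wooden grip 24 (x) by 36 mm (y) from z = 43 to 100 mm. Front and back alike; stands by itself; 0.28-0.46 kg. Starts in its tray.
- rake_tray: Fixed dark steel parking tray for the rake, on the table left of the bed: 236 mm (x) by 76 mm (y) outside, walls 5 mm thick and 20 mm high, floor 5 mm thick, 226 by 66 mm inside. Origin: centre of its underside. The rake stands in it with its head lengthwise (rake's y along the tray's x, either way round).
- detergent: Bystander: blue detergent bottle, 68 mm diameter, 190 mm tall. Origin: centre of its base.
- measure: Bystander: orange measuring cup, 70 mm diameter, 75 mm tall. Origin: centre of its base.
- powder_jar: Bystander: white jar with green cap, 80 mm diameter, 120 mm tall. Origin: centre of its base.
- rung1: Airer rung: square wooden rod, 16 by 16 by 130 mm long (long axis its y), edges slightly rounded, 26 g. Origin: its centre (68 mm above the table when it lies on the deck). It starts at some angle (up to 35 deg off straight) in one of the lanes. Four to six of the six rungs are present.
- rung2: Airer rung: square wooden rod, 16 by 16 by 130 mm long (long axis its y), edges slightly rounded, 26 g. Origin: its centre (68 mm above the table when it lies on the deck). It starts at some angle (up to 35 deg off straight) in one of the lanes. Four to six of the six rungs are present.
- rung3: Airer rung: square wooden rod, 16 by 16 by 130 mm long (long axis its y), edges slightly rounded, 26 g. Origin: its centre (68 mm above the table when it lies on the deck). It starts at some angle (up to 35 deg off straight) in one of the lanes. Four to six of the six rungs are present.
- rung4: Airer rung: square wooden rod, 16 by 16 by 130 mm long (long axis its y), edges slightly rounded, 26 g. Origin: its centre (68 mm above the table when it lies on the deck). It starts at some angle (up to 35 deg off straight) in one of the lanes. Four to six of the six rungs are present.
- rung5: Airer rung: square wooden rod, 16 by 16 by 130 mm long (long axis its y), edges slightly rounded, 26 g. Origin: its centre (68 mm above the table when it lies on the deck). It starts at some angle (up to 35 deg off straight) in one of the lanes. Four to six of the six rungs are present.
- rung6: Airer rung: square wooden rod, 16 by 16 by 130 mm long (long axis its y), edges slightly rounded, 26 g. Origin: its centre (68 mm above the table when it lies on the deck). It starts at some angle (up to 35 deg off straight) in one of the lanes. Four to six of the six rungs are present.

How it is judged:
By the outcome, as a careful person would: the job done as asked, in the order asked, and still so for the second after the job is handed in, with the robot touching nothing.
Of rung1, rung2, rung3, rung4, rung5, rung6 only 4 to 6 are there at a start; the rules pass over those that are not, and their reading is None.
At some moment in a run one of rung1, rung2, rung3, rung4, rung5, rung6 may be knocked a few centimetres aside while the robot is not near it.
Once in a run the grip may slacken for a moment while it holds something.
It also fails if it takes over 192 s, if anything falls off the work surface, if the arm or the gripper's body presses on something with over 40 N, if the wrist force passes 120 N, or if a joint passes its speed limit or range.

ROBOT

A 6-joint arm with a two-finger parallel gripper is mounted at the origin on the work surface. World frame = base frame: x ahead of the robot, y to its left, z up, the work surface at z = 0. Lengths are in mm, angles in rad, forces in N, time in s.
With the tool pointing down it reaches from about 275 to 750 mm from the base axis. Payload 10.2 kg.
Tool frame: the origin (TCP) lies at the very end of the fingers, on their centre line; the grasp point (between the pads) lies 19 mm behind it; z points along the fingers, y is the line along which they close (so a half turn about z gives the same grasp; the last joint's range is limited). The gripper opens to 85 mm and grips with 20 to 120 N. Pads are 22 mm wide; open, the fingers measure 114 mm over their backs; the gripper's body (76 mm by 85 mm) begins 54 mm behind the grasp point. The pads swing forward as they close: fully open they stand 13 mm farther back than shut.
Start: joints at [-1.399, 0.313, 1.498, -0, 1.331, -0.223], TCP at [201.915, -484.625, 193.094] pointing down, gripper open.
Joint ranges: [-2.94, 2.94], [-0.97, 2.17], [0.19, 2.56], [-1.23, 4.37], [0.02, 3.11], [-2.88, 2.88]. Speed limits (rad/s): [2.39, 2.39, 3.01, 3.14, 3.14, 3.14].

INTERFACE

Orientations are given as a unit quaternion [w, x, y, z].
In Python, from rig import ctrl gives the robot as it stands.
- The arm moves only by the shell command python3 -m inch 'ROWS' [OPENING] [FORCE]. ROWS is text: rows parted by semicolons, each of 6 numbers parted by spaces: the shift along the tool's x, y, z in mm, then the turn, a rotation vector about the tool's x, y, z in units of 6 degrees (1.0 is 6 degrees). A call has exactly 10 rows; each row shifts and turns the commanded pose from where the row before left it, along the tool's axes as they then stand; what a row does not reach is not made up. A row lasts 1/12 s, in which the tool goes at most 41.7 mm and 7.16 degrees, less where a joint would pass 70% of its speed; a pose out of reach is approached as far as the arm can. A call with a gripper value outside its range is refused whole. OPENING is the opening, from 0 (shut) to 1 (fully open), set as the call begins (- or left out, the last holds). The fingers move at their own pace and stop on an object; FORCE is the grip in N (left out, the last holds). Time passes only in rows, so rows that do not move let the fingers close, or fill a call up. It gives the time, the measured TCP pose, the force, the opening and the grip force at its end, in the units of the state.
- ctrl.sense(): the state, without advancing time (a new reading comes with each control period).
- ctrl.capture(name): name is "side" or "top"; returns a dict with "image" (384x512x3 uint8, red, green, blue), "intrinsics" (3x3 intrinsics, pixels), "rvec" (rotation vector, rad) and "tvec" (3), from world to camera coordinates, as OpenCV has them. Camera axes: x right, y down, z forward; pixel columns grow to the right and rows downward; lengths in mm; the calibration is good to about 2 mm. A picture is of the moment at which its call begins. There is no depth.
- ctrl.finish_job(): hands the job in; it is judged then, once.
The state is a dict: "time_s": time; "joints": joint angles; "dq": joint speeds; "tau": joint torques, N m; "eef_pos": TCP position; "ee_rot": TCP orientation; "force": force on the tool from outside, world axes, zero at the start; "wrist_torque": the same for the moment, N m; "grip_width": opening from 0.0 (shut) to 1.0 (fully open); "grip_force": force on a finger pad.
Only numpy, scipy, OpenCV 4.12 (cv2) and the standard library are available. Lean on these libraries where they do the work, as an engineer would, in place of code of your own. Each camera call takes 0.05 s, during which the arm holds its last target. There are 200 camera calls.

## Working session

There is one attempt and no reset: what is moved stays moved. The work goes in short steps, Python scripts to look and compute and a shell command to move; the robot and the scene stay as the last step left them, time stands still between calls to the robot, and variables do not carry over. Pictures are saved under pics/ and viewed, at most 14 in all, crops included, and the job is handed in when it is done.

```bash
ls; mkdir -p pics; cat > h.py <<'E'
import numpy as np, cv2, json
from rig import ctrl
def cap(n,save=None):
    d=ctrl.capture(n)
    if save: cv2.imwrite('pics/'+save+'.png',np.ascontiguousarray(d['image'][:,:,::-1]))
    return d
def ray(d,u,v,z):
    K=np.array(d['intrinsics'],float);R,_=cv2.Rodrigues(np.array(d['rvec'],float));t=np.array(d['tvec'],float).ravel()
    r=R.T@np.linalg.inv(K)@np.array([u,v,1.]);c=-R.T@t
    return c+r*(z-c[2])/r[2]
def proj(d,p):
    return cv2.projectPoints(np.array(p,float).reshape(-1,3),np.array(d['rvec'],float),np.array(d['tvec'],float),np.array(d['intrinsics'],float),None)[0].reshape(-1,2)
E
python3 - <<'E'
from h import *
for n in('top','side'):
    d=cap(n,n+'0'); R,_=cv2.Rodrigues(np.array(d['rvec'],float)); print(n,-R.T@np.array(d['tvec'],float).ravel(),R.round(2).tolist(),np.array(d['intrinsics'])[0,0])
s=ctrl.sense();print(s)
a=cv2.imread('pics/top0.png');b=cv2.imread('pics/side0.png')
E
```

```text
pics
top [ 381.1026358    29.13424317 1358.14427209] [[-0.03, -1.0, 0.0], [-0.99, 0.03, -0.12], [0.12, -0.0, -0.99]] 453.1841077702521
side [-16.0989653  801.78526804 935.2375961 ] [[-0.82, -0.58, 0.02], [-0.4, 0.55, -0.73], [0.41, -0.61, -0.68]] 456.3299751613598
{'time_s': 0.1, 'joints': array([-1.39939848e+00,  3.13423443e-01,  1.49832114e+00, -1.10403361e-05,
        1.33099487e+00, -2.23386902e-01]), 'dq': array([-0.0014987 , -0.00165828, -0.00220765, -0.00010058, -0.00154057,
        0.00165838]), 'tau': array([ 2.54268831e-03, -4.12900686e+01, -2.60140425e+01, -1.63561695e-04,
        3.06908340e-03, -5.93003108e-06]), 'eef_pos': array([ 201.86735017, -484.36126767,  192.59232885]), 'ee_rot': array([-5.73344126e-04,  9.80580882e-01,  1.96114267e-01,  9.54389943e-06]), 'force': array([-0.81632976,  0.58164856, -0.1521514 ]), 'wrist_torque': array([ 0.01040437,  0.04140407, -0.07915902]), 'grip_force': 0.0, 'grip_width': 1.0006586448066295}
```

View pics/top0.png

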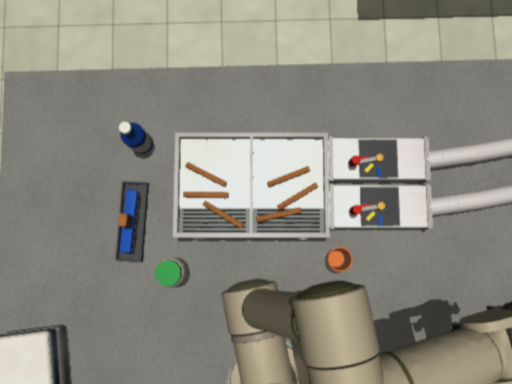

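View pics/side0.png

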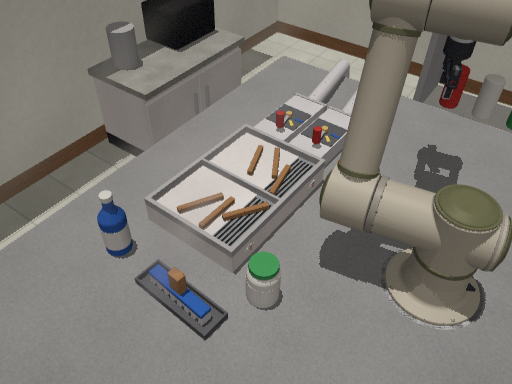

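Top view: bed corners about (175,133), (328,133), (329,238), (174,238), with three rungs per lane. The knobs are near (354,161) and (356,210), the rake near (129,220), the cup at (339,260) and the jar at (169,272).

```bash
cat > m.py <<'E'
from h import *
def rungs(d,z=76):
    im=np.ascontiguousarray(d['image']);h=cv2.cvtColor(im,cv2.COLOR_RGB2HSV)
    m=cv2.inRange(h,(5,110,60),(18,255,230))
    n,l,s,c=cv2.connectedComponentsWithStats(m)
    out=[]
    for i in range(1,n):
        if s[i,4]<25: continue
        ys,xs=np.where(l==i);P=np.array([ray(d,u,v,z) for u,v in zip(xs,ys)])[:,:2].astype(np.float32)
        (c0,wh,a)=cv2.minAreaRect(P)
        C=np.cov(P.T);w,V=np.linalg.eigh(C);ax=V[:,1]*np.sign(V[1,1])
        out.append((c0[0],c0[1],max(wh),min(wh),np.degrees(np.arctan2(-ax[0],ax[1])),s[i,4]))
    return out
E
python3 - <<'E'
from m import *
d=cap('top');im=np.ascontiguousarray(d['image']);h=cv2.cvtColor(im,cv2.COLOR_RGB2HSV)
# bed outline: not table grey
g=cv2.cvtColor(im,cv2.COLOR_RGB2GRAY)
print('row',g[185,165:190],g[185,320:335],'col',g[125:142,215],g[228:245,215])
print('tray col',g[176:192,133],g[252:268,133],'row',g[240,110:150])
for nm,lo,hi,z in(('red',(0,170,80),(4,255,255),122),('blue',(105,150,60),(125,255,255),43),('yel',(18,150,120),(32,255,255),60),('green',(50,100,50),(80,255,255),120)):
    m=cv2.inRange(h,lo,hi);n,l,s,c=cv2.connectedComponentsWithStats(m)
    for i in range(1,n):
        if s[i,4]>5: print(nm,c[i].round(1),s[i].tolist(),ray(d,*c[i],z).round(1))
for r in rungs(d): print(np.round(r,1))
m=cv2.inRange(h,(0,100,150),(18,255,255));n,l,s,c=cv2.connectedComponentsWithStats(m)
for i in range(1,n):
    if s[i,4]>20: print('or',c[i].round(1),s[i].tolist(),ray(d,*c[i],75).round(0))
for u,v in((174.5,133),(328,133),(329.5,238),(174,238)): print(ray(d,u,v,82).round(1))
E
```

```text
row [122 126 125 125 125 126 125 127 144 176 188 189 169 116 142 217 230 231
 230 230 231 231 232 232 231] [229 228 213 145 124 173 187 187 174 149 170 179 182 182 182] col [122 121 122 121 122 122 126 148 172 182 177 148 100 115 186 221 227] [119 128  98  80 129 173 192 195 183 139  81  60  71 100 118 123 121]
tray col [127 127 125 126 121 104  78  57  63  74  76  79  77  73  77  82] [ 45  49  65  75  79  80  77  75  71  78 102 120 126 127 128 127] row [126 124 125 125 128 124 110  79  52  34  49  70  77  78  79  79  82  81
  82  82  74  49  41  48  46  44  62  74  79  77  77  73  57  38  70 115
 126 125 125 127]
red [355.9 159.7] [351, 157, 13, 8, 55] [ 615.8 -256.5  122. ]
red [357.  208.9] [352, 205, 14, 9, 63] [ 479.1 -252.   122. ]
blue [133.9 135.9] [121, 124, 23, 23, 278] [719.7 380.2  43. ]
blue [378.5 171.4] [377, 167, 4, 10, 35] [ 594.1 -339.3   43. ]
blue [128.3 221.6] [119, 190, 19, 63, 602] [465.9 395.   43. ]
blue [380.  219.5] [379, 215, 3, 10, 30] [ 452.6 -335.2   43. ]
yel [379.2 157.1] [377, 154, 6, 7, 35] [ 633.4 -339.    60. ]
yel [368.6 167.4] [365, 164, 8, 8, 3
[... 456 characters left out ...]
   70.3   66.5   16.1  517. ]
or [357.5 158.8] [352, 156, 17, 8, 68] [ 627. -272.   75.]
or [207.2 174.1] [186, 163, 40, 21, 126] [594. 161.  75.]
or [289.9 174.8] [268, 167, 41, 17, 116] [586. -76.  75.]
or [299.3 193.9] [279, 183, 38, 23, 127] [ 530. -101.   75.]
or [206.1 193.6] [184, 192, 44, 4, 126] [538. 165.  75.]
or [222.7 213.8] [204, 202, 37, 24, 104] [479. 119.  75.]
or [359.4 207.6] [353, 204, 18, 10, 83] [ 486. -270.   75.]
or [281.7 213.2] [258, 208, 42, 11, 97] [476. -49.  75.]
or [121.9 219.3] [119, 214, 7, 11, 69] [471. 404.  75.]
or [337.6 258.5] [328, 246, 25, 26, 322] [ 345. -201.   75.]
[715.3 252.9  82. ]
[ 703.6 -189.4   82. ]
[ 402.5 -179.8   82. ]
[414.  255.9  82. ]
```

```bash
cat > p.py <<'E'
from h import *
from scipy.spatial.transform import Rotation as Ro
O=np.array([558.9,34.9]);a=-0.0245
B=np.array([[np.cos(a),np.sin(a)],[-np.sin(a),np.cos(a)]])
def bed(p): return B@(np.array(p)[:2]-O)
def pose():
    s=ctrl.sense();w,x,y,z=s['ee_rot'];R=Ro.from_quat([x,y,z,w]).as_matrix()
    print('t%.1f bed'%s['time_s'],bed(s['eef_pos']).round(1),'z%.1f'%s['eef_pos'][2],'yaw-bed %.1f'%(np.degrees(np.arctan2(R[1,0],R[0,0])-a)),'tilt',R[:2,2].round(3),'F',s['force'].round(1),'g %.3f %.0f'%(s['grip_width'],s['grip_force']),'q6 %.2f'%s['joints'][5])
if __name__=='__main__': pose()
E
python3 - <<'E'
from p import *
d=cap('top');im=np.ascontiguousarray(d['image']);h=cv2.cvtColor(im,cv2.COLOR_RGB2HSV)
m=cv2.inRange(h,(105,150,60),(125,255,255));n,l,s,c=cv2.connectedComponentsWithStats(m)
i=[i for i in range(1,n) if s[i,4]>500][0]
ys,xs=np.where(l==i);print('rake',cv2.minAreaRect(np.array([ray(d,u,v,43)[:2] for u,v in zip(xs,ys)],np.float32)))
g=cv2.cvtColor(im,cv2.COLOR_RGB2GRAY);m=((g<95)*255).astype(np.uint8);m[:,:112]=0;m[:,152:]=0;m[:178]=0;m[266:]=0
m=cv2.morphologyEx(m,cv2.MORPH_OPEN,np.ones((3,3)))
n,l,s,c=cv2.connectedComponentsWithStats(m);i=1+s[1:,4].argmax();ys,xs=np.where(l==i)
print('tray',cv2.minAreaRect(np.array([ray(d,u,v,20)[:2] for u,v in zip(xs,ys)],np.float32)))
pose()
E
I="python3 -m inch"
python3 -m inch '0 0 0 0 0 1;0 0 0 0 0 1;0 0 0 0 0 1;0 0 0 0 0 1;24 -20 0 0 0 0;24 -20 0 0 0 0;24 -20 0 0 0 0;24 -20 0 0 0 0;24 -20 0 0 0 0;24 -20 0 0 0 0' 0.65 60
python3 p.py
```

```text
rake ((468.68646240234375, 395.7156982421875), (35.58147430419922, 181.1682586669922), 83.35184478759766)
tray ((469.5367736816406, 390.15887451171875), (82.10381317138672, 235.13702392578125), 85.55242919921875)
t0.2 bed [-344.2 -527.9] z192.8 yaw-bed 24.0 tilt [-0.     0.001] F [-0.  -0.8  0.7] g 1.003 0 q6 -0.22
time_s: 1.03
eef_pos: [349.7, -367.0, 193.0]
ee_rot: [-0.0, 1.0, -0.012, -0.0]
force: [-0.8, -0.1, 1.0]
grip_width: 0.651
grip_force: 0.0
t1.0 bed [-199.3 -406.9] z193.0 yaw-bed 0.0 tilt [-0.  0.] F [-0.8 -0.1  1. ] g 0.651 0 q6 0.55
```

```bash

python3 -m inch '25 -23 0 0 0 0;25 -23 0 0 0 0;25 -23 0 0 0 0;25 -23 0 0 0 0;25 -24 0 0 0 0;0 0 21 0 0 0;0 0 21 0 0 0;0 0 21 0 0 0;0 0 21 0 0 0;0 0 21 0 0 0' >/dev/null
python3 p.py
python3 -m inch '0 0 0 0 0 0;0 0 0 0 0 0;0 0 0 0 0 0;0 0 0 0 0 0;0 0 0 0 0 0;0 0 0 0 0 0;0 0 0 0 0 0;0 0 0 0 0 0;0 0 0 0 0 0;0 0 0 0 0 0' 0 30
python3 p.py; python3 -c "
from h import *
cap('side','s1')"
```

```text
t1.9 bed [ -75.3 -291.8] z87.0 yaw-bed 0.0 tilt [-0.  0.] F [ 0.   0.2 -0.2] g 0.650 0 q6 0.89
time_s: 2.7
eef_pos: [476.5, -255.2, 88.1]
ee_rot: [0.0, 1.0, -0.012, 0.0]
force: [-0.7, -0.6, 0.6]
grip_width: 0.001
grip_force: 0.0
t2.7 bed [ -75.2 -292. ] z88.1 yaw-bed 0.0 tilt [ 0. -0.] F [-0.7 -0.6  0.6] g 0.001 0 q6 0.89
```

View pics/s1.png

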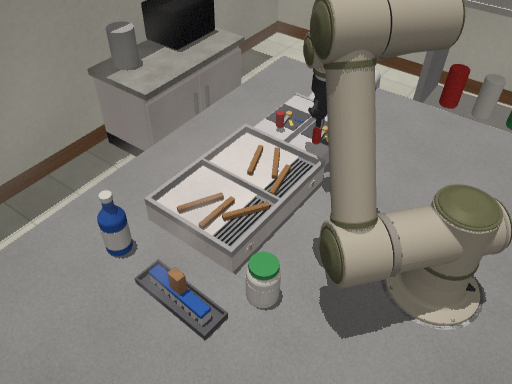

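The gripper shut on nothing: its fingers are near (320,112), while the knob is at (317,133). I'll triangulate the knobs from both views.

```bash
python3 - <<'E'
from p import *
def tri(d1,p1,d2,p2):
    Ps=[]
    for d in(d1,d2):
        R,_=cv2.Rodrigues(np.array(d['rvec'],float));Ps.append(np.array(d['intrinsics'])@np.c_[R,np.array(d['tvec'],float).ravel()])
    X=cv2.triangulatePoints(Ps[0],Ps[1],np.array(p1,float).reshape(2,1),np.array(p2,float).reshape(2,1)).ravel();return X[:3]/X[3]
d={}
for n in('top','side'):
    d[n]=cap(n);h=cv2.cvtColor(np.ascontiguousarray(d[n]['image']),cv2.COLOR_RGB2HSV);m=cv2.inRange(h,(0,150,60),(4,255,255))|cv2.inRange(h,(175,150,60),(180,255,255))
    k,l,s,c=cv2.connectedComponentsWithStats(m)
    print(n,[(c[i].round(1).tolist(),s[i].tolist()) for i in range(1,k) if s[i,4]>15])
    print('tcp',proj(d[n],ctrl.sense()['eef_pos']))
    for q in ((489.9,-333.5),(629.8,-337)): print(proj(d[n],[*q,72]))
for a,b in(((355.9,159.7),(280.5,119)),((357,208.9),(317.5,135))):
    X=tri(d['top'],a,d['side'],b);print(X,bed(X))
E
```

```text
top [([356.6, 159.4], [351, 156, 16, 10, 74])]
tcp [[355.42458911 210.7624211 ]]
[[381.40061851 205.80607743]]
[[379.70464832 157.50532933]]
side [([454.0, 85.4], [439, 64, 31, 44, 824]), ([280.3, 112.7], [277, 111, 7, 5, 27]), ([316.3, 135.3], [312, 127, 10, 17, 118])]
tcp [[317.55411388 136.78691864]]
[[325.35343672 127.72942338]]
[[289.48359256 112.76657426]]
[ 620.92875685 -264.10072652   90.43496656] [  69.33492637 -297.3914409 ]
[ 480.62974383 -259.67796078   90.58603753] [ -71.03032844 -296.40698443]
```

```bash
python3 - <<'E'
from h import *
a=cv2.imread('pics/s1.png')[70:160,250:370];cv2.imwrite('pics/c1.png',cv2.resize(a,None,fx=6,fy=6,interpolation=cv2.INTER_CUBIC))
E
```

```text
(no output)
```

View pics/c1.png

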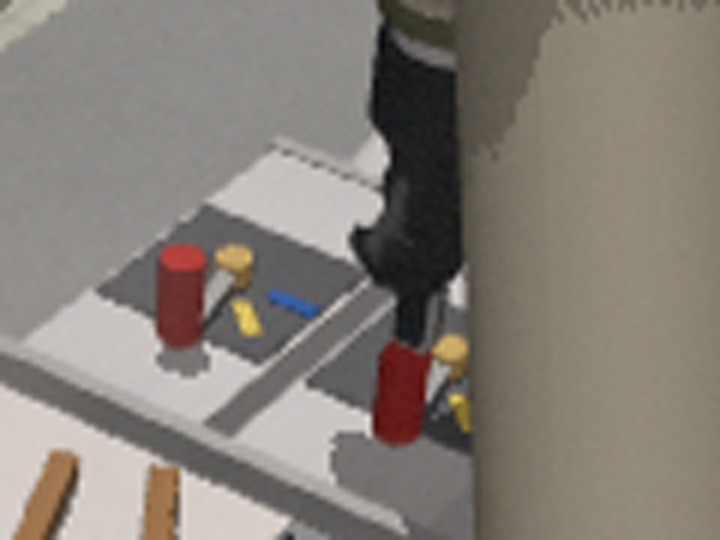

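```bash
python3 - <<'E'
from p import *
d=cap('side')
for u,v in((316.7,135.7),):
    for z in(96,): print(bed(ray(d,u,v,z)))
for u,v in((280.3,111.3+8),(280.3,113)):
    print(bed(ray(d,u,v,96)),bed(ray(d,u,v,122)))
d=cap('top');h=cv2.cvtColor(np.ascontiguousarray(d['image']),cv2.COLOR_RGB2HSV);m=cv2.inRange(h,(0,120,40),(8,255,255));m[:150]=0;m[220:]=0;m[:,:335]=0
ys,xs=np.where(m);print([(int(x),int(y)) for x,y in zip(xs,ys)])
cv2.imwrite('pics/c2.png',cv2.resize(np.ascontiguousarray(d['image'][130:250,320:440,::-1]),None,fx=5,fy=5,interpolation=cv2.INTER_CUBIC))
E
```

```text
[ -75.08822299 -285.44149026]
[  63.74748918 -289.03002966] [  43.38212625 -256.76076971]
[  84.25358545 -318.965887  ] [  63.25293342 -285.76919924]
[(354, 156), (355, 156), (356, 156), (357, 156), (358, 156), (359, 156), (360, 156), (361, 156), (362, 156), (363, 156), (364, 156), (365, 156), (366, 156), (367, 156), (368, 156), (353, 157), (354, 157), (355, 157), (356, 157), (357, 157), (358, 157), (359, 157), (360, 157), (361, 157), (362, 157), (363, 157), (364, 157), (365, 157), (366, 157), (367, 157), (368, 157), (352, 158), (353, 158), (354, 158), (355, 158), (356, 158), (357, 158), (358, 158), (359, 158), (360, 158), (361, 158), (362, 158), (363, 158), (351, 159), (352, 159), (353, 159), (354, 159), (355, 159), (356, 159), (357, 159), (358, 159), (359, 159), (360, 159), (351, 160), (352, 160), (353, 160), (354, 160), (355, 160), (356, 160), (357, 160), (358, 160), (359, 160), (360, 160), (350, 161), (351, 161), (352, 161), (353, 161), (354, 161), (355, 161), (356, 161), (357, 161), (358, 161), (359, 161), (350, 162), (351, 162), (352, 162), (353, 162), (354, 162), (355, 162), (356, 162), (357, 162), (358, 162), (359, 162), (349, 163), (350, 163), (351, 163), (352, 163), (353, 163), (354, 163), (355, 163), (356, 163), (357, 163), (358, 163), (350, 164), (351, 164), (352, 164), (354, 164), (355, 164), (356, 164), (350, 165), (351, 165), (352, 165), (353, 165), (354, 165)]
```

View pics/c2.png

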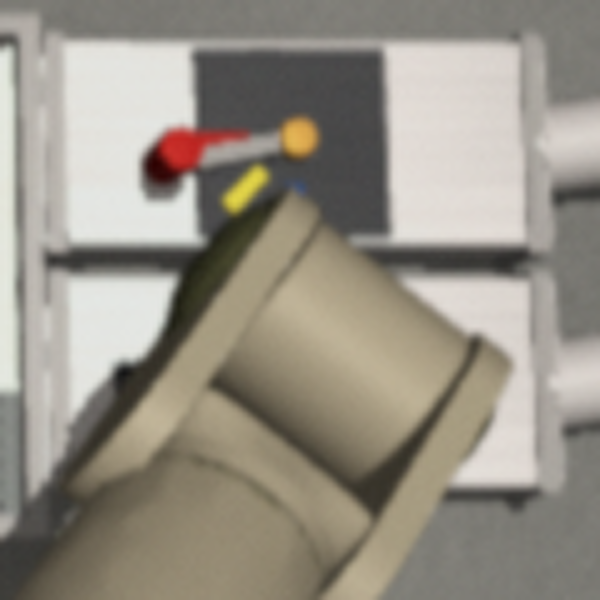

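The near knob hasn't moved, and the arm hides it from the top camera. I'll raise, back off and measure it again.

```bash

python3 -m inch '0 0 -25 0 0 0;0 0 -25 0 0 0;0 0 -25 0 0 0;-25 25 0 0 0 0;-30 25 0 0 0 0;-30 25 0 0 0 0;-30 25 0 0 0 0;-30 25 0 0 0 0;0 0 0 0 0 0;0 0 0 0 0 0' 0.65 60 >/dev/null
python3 p.py; python3 - <<'E'
from p import *
for n in('top','side'):
    d=cap(n);im=np.ascontiguousarray(d['image']);h=cv2.cvtColor(im,cv2.COLOR_RGB2HSV);m=cv2.inRange(h,(0,150,50),(4,255,255))
    k,l,s,c=cv2.connectedComponentsWithStats(m)
    for i in range(1,k):
        if 15<s[i,4]<300:
            ys,xs=np.where(l==i);v=h[ys,xs,2];t=v>150
            print(n,s[i].tolist(),'bright',t.sum(),(xs[t].mean(),ys[t].mean()),bed(ray(d,xs[t].mean(),ys[t].mean(),122)), 'all',bed(ray(d,xs.mean(),ys.mean(),96)))
    if n=='side': cv2.imwrite('pics/c3.png',cv2.resize(im[70:160,250:370,::-1],None,fx=6,fy=6,interpolation=cv2.INTER_CUBIC))
E
```

```text
t3.8 bed [-221.4 -418.1] z163.1 yaw-bed -0.2 tilt [0. 0.] F [0.2 0.1 1.1] g 0.652 0 q6 0.51
top [350, 156, 16, 10, 80] bright 58 (np.float64(356.6896551724138), np.float64(159.06896551724137)) [  65.69587264 -292.07817008] all [  67.96130711 -294.80597935]
top [351, 204, 19, 10, 88] bright 68 (np.float64(358.95588235294116), np.float64(207.80882352941177)) [ -69.90233749 -294.35595099] all [ -69.69395557 -296.4909464 ]
side [277, 111, 7, 4, 25] bright 24 (np.float64(280.0), np.float64(112.5)) [  65.61312479 -287.52297173] all [  86.17923626 -320.72971658]
side [312, 127, 10, 17, 120] bright 27 (np.float64(317.3703703703704), np.float64(128.5185185185185)) [ -73.68796057 -286.22320626] all [ -71.86338417 -289.44643725]
```

View pics/c3.png

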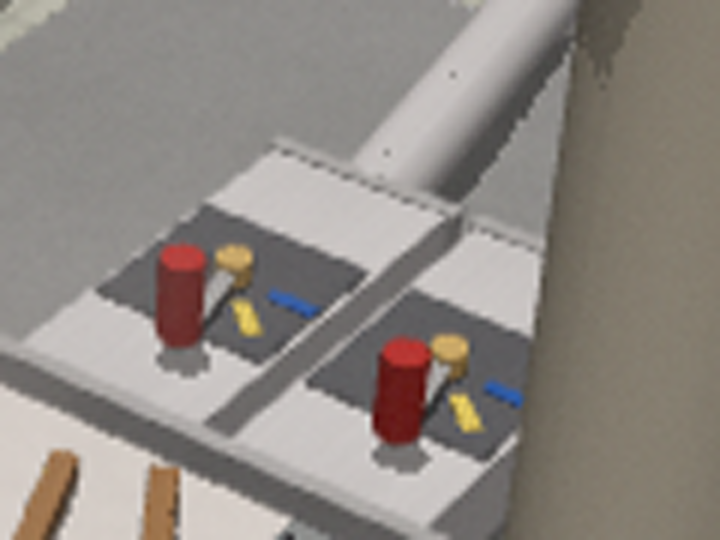

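Both views put the knob at about bed (-72,-290), right where the TCP was. As a check, I'll push it with closed fingers from its +x side.

```bash

python3 -m inch '31 -21 0 0 0 0;31 -21 0 0 0 0;31 -21 0 0 0 0;31 -21 0 0 0 0;31 -21 0 0 0 0;31 -22 0 0 0 0;0 0 27 0 0 0;0 0 27 0 0 0;0 0 26 0 0 0;0 0 0 0 0 0' 0 30 >/dev/null
python3 p.py
python3 -m inch '-4 0 0 0 0 0;-4 0 0 0 0 0;-4 0 0 0 0 0;-4 0 0 0 0 0;-4 0 0 0 0 0;-4 0 0 0 0 0;-4 0 0 0 0 0;-4 0 0 0 0 0;0 0 0 0 0 0;0 0 0 0 0 0' >/dev/null
python3 p.py
python3 - <<'E'
from p import *
d=cap('side');im=np.ascontiguousarray(d['image'])
print(proj(d,[[*ctrl.sense()['eef_pos'][:2],z] for z in(82,122,155,250)]))
cv2.imwrite('pics/c4.png',cv2.resize(im[60:160,250:370,::-1],None,fx=6,fy=6,interpolation=cv2.INTER_CUBIC))
E
```

```text
t4.7 bed [ -35.7 -286.7] z78.3 yaw-bed 0.2 tilt [-0.007  0.006] F [-0.1  0.1 -0.9] g 0.002 0 q6 0.94
t5.5 bed [ -66.3 -290.5] z83.8 yaw-bed 0.0 tilt [ 0.    -0.001] F [-2.  -1.4  6.8] g -0.002 3 q6 0.90
[[314.6097095  137.53092733]
 [315.99666373 127.00657459]
 [317.18217477 118.01079364]
 [320.82149562  90.39524899]]
```

View pics/c4.png

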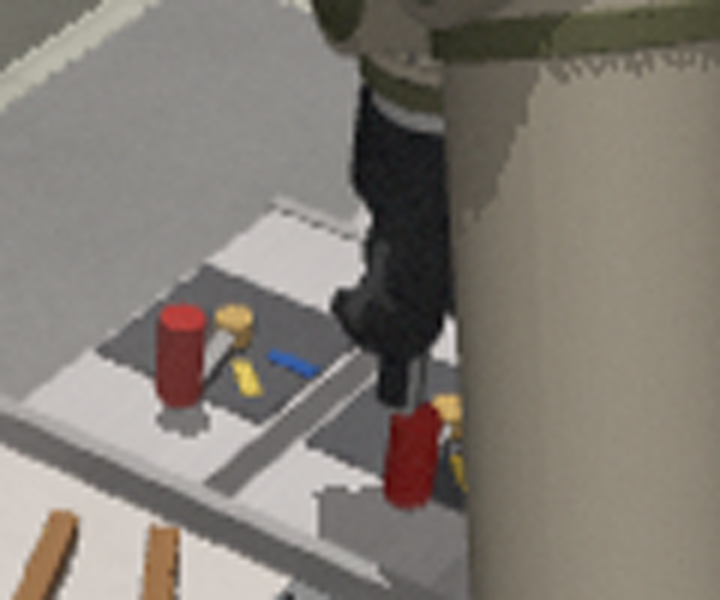

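```bash
python3 - <<'E'
from p import *
d=cap('side')
for z in(160,193,230,266): print(z,proj(d,[201.9,-484.5,z]).round(1))
a=cv2.imread('pics/side0.png')[30:120,400:512];cv2.imwrite('pics/c5.png',cv2.resize(a,None,fx=6,fy=6,interpolation=cv2.INTER_CUBIC))
E
```

```text
160 [[435.6 113.9]]
193 [[438.7 104.7]]
230 [[442.4  94. ]]
266 [[446.1  83.1]]
```

View pics/c5.png

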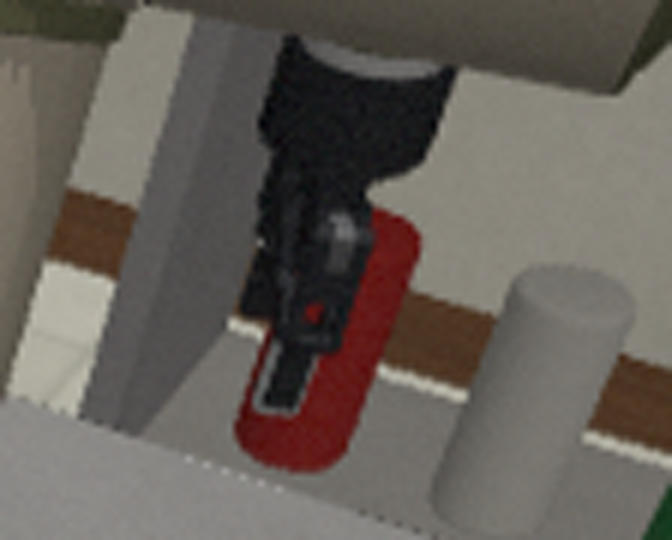

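```bash

python3 -m inch '6 0 0 0 0 0;6 0 0 0 0 0;6 0 0 0 0 0;6 0 0 0 0 0;6 0 0 0 0 0;0 0 4 0 0 0;0 0 4 0 0 0;0 0 4 0 0 0;0 0 4 0 0 0;0 0 4 0 0 0' >/dev/null
python3 p.py
python3 -m inch '0 0 0 0 0 0;0 0 0 0 0 0;0 0 1 0 0 0;0 0 1 0 0 0;0 0 1 0 0 0;0 0 1 0 0 0;0 0 1 0 0 0;0 0 1 0 0 0;0 0 0 0 0 0;0 0 0 0 0 0' >/dev/null
python3 p.py
python3 - <<'E'
from p import *
d=cap('side');im=np.ascontiguousarray(d['image']);g=cv2.cvtColor(im,cv2.COLOR_RGB2GRAY)
p=proj(d,ctrl.sense()['eef_pos'])[0];print(p)
r0=int(p[1])
for r in range(r0-22,r0+6,2): print(r,g[r,int(p[0])-12:int(p[0])+13].tolist())
E
```

```text
t6.5 bed [ -36.6 -289.8] z62.4 yaw-bed 0.0 tilt [-0.001  0.001] F [0.5 0.1 0.5] g -0.002 0 q6 0.93
t7.3 bed [ -36.3 -289.9] z57.0 yaw-bed 0.0 tilt [-0.  0.] F [ 0.1  0.  -0.4] g 0.003 0 q6 0.93
[305.64443896 140.40324391]
118 [95, 94, 92, 96, 67, 38, 38, 39, 24, 32, 33, 34, 35, 31, 32, 31, 30, 31, 33, 29, 30, 86, 104, 113, 152]
120 [98, 96, 71, 83, 89, 90, 38, 33, 34, 30, 30, 33, 31, 30, 29, 28, 29, 30, 31, 37, 74, 137, 150, 94, 93]
122 [97, 98, 95, 97, 97, 97, 85, 56, 52, 63, 63, 29, 30, 32, 32, 29, 32, 34, 60, 124, 149, 94, 92, 94, 94]
124 [125, 94, 95, 95, 98, 96, 93, 96, 168, 154, 89, 31, 31, 27, 26, 28, 93, 87, 55, 92, 92, 92, 93, 95, 93]
126 [94, 95, 96, 90, 82, 115, 196, 155, 105, 105, 83, 28, 30, 32, 31, 42, 94, 76, 50, 48, 49, 49, 53, 51, 69]
128 [98, 91, 84, 97, 177, 107, 106, 107, 106, 104, 66, 33, 32, 30, 27, 58, 92, 42, 49, 51, 51, 51, 54, 50, 45]
130 [111, 170, 155, 107, 106, 106, 107, 107, 106, 113, 110, 52, 35, 28, 26, 73, 74, 43, 42, 50, 49, 47, 51, 47, 44]
132 [155, 104, 106, 109, 108, 105, 114, 138, 148, 96, 95, 95, 95, 96, 95, 96, 63, 43, 49, 53, 53, 51, 48, 46, 49]
134 [105, 108, 106, 107, 116, 162, 199, 198, 113, 100, 102, 91, 93, 97, 97, 91, 50, 45, 51, 50, 49, 51, 45, 48, 53]
136 [106, 108, 121, 164, 198, 198, 197, 197, 199, 198, 198, 193, 166, 76, 59, 51, 41, 47, 51, 48, 51, 48, 46, 46, 65]
138 [143, 117, 115, 116, 115, 118, 115, 116, 115, 117, 114, 116, 116, 116, 117, 96, 42, 47, 48, 51, 52, 51, 48, 39, 76]
140 [198, 115, 116, 114, 115, 115, 114, 117, 116, 116, 115, 116, 116, 116, 115, 96, 47, 49, 46, 48, 48, 49, 49, 46, 55]
142 [200, 115, 114, 114, 114, 114, 116, 114, 113, 113, 115, 115, 115, 116, 117, 118, 117, 83, 68, 61, 59, 63, 88, 115, 115]
144 [128, 117, 114, 115, 117, 114, 116, 115, 116, 114, 114, 112, 115, 115, 114, 115, 115, 114, 116, 117, 114, 113, 116, 114, 116]
```

```bash

python3 -m inch '0 0 1 0 0 0;0 0 1 0 0 0;0 0 1 0 0 0;0 0 1 0 0 0;0 0 0 0 0 0;0 0 0 0 0 0;0 0 0 0 0 0;0 0 0 0 0 0;0 0 0 0 0 0;0 0 0 0 0 0' >/dev/null
python3 p.py
```

```text
t8.2 bed [ -36.2 -290. ] z53.1 yaw-bed 0.0 tilt [ 0. -0.] F [-0.3  0.8  0.2] g -0.001 0 q6 0.93
```

No contact at a reading of z 53, though the duct top is at 56, so the real fingertip is above the reported one. I'll probe for the offset.

```bash

python3 -m inch '0 0 5 0 0 0;0 0 5 0 0 0;0 0 5 0 0 0;0 0 5 0 0 0;0 0 2 0 0 0;0 0 1 0 0 0;0 0 1 0 0 0;0 0 0 0 0 0;0 0 0 0 0 0;0 0 0 0 0 0' >/dev/null
python3 p.py
python3 -m inch '0 0 1 0 0 0;0 0 1 0 0 0;0 0 1 0 0 0;0 0 1 0 0 0;0 0 1 0 0 0;0 0 0 0 0 0;0 0 0 0 0 0;0 0 0 0 0 0;0 0 0 0 0 0;0 0 0 0 0 0' >/dev/null
python3 p.py
python3 - <<'E'
from p import *
d=cap('side');im=np.ascontiguousarray(d['image']);g=cv2.cvtColor(im,cv2.COLOR_RGB2GRAY)
P=ctrl.sense()['eef_pos'];print(proj(d,[P,[P[0],P[1],56]]))
p=proj(d,[P[0],P[1],56])[0]
r0=int(p[1])
for r in range(r0-10,r0+8,2): print(r,g[r,int(p[0])-12:int(p[0])+13].tolist())
E
```

```text
t9.0 bed [ -36.2 -290.1] z29.2 yaw-bed 0.0 tilt [ 0. -0.] F [ 0.3  0.7 -0.3] g -0.001 0 q6 0.93
t9.9 bed [ -36.2 -290. ] z24.1 yaw-bed 0.0 tilt [ 0. -0.] F [ 0.5 -0.2  0.2] g 0.006 0 q6 0.93
[[304.70475745 148.57092503]
 [305.61843311 140.68389293]]
130 [110, 169, 156, 107, 107, 90, 48, 42, 30, 22, 27, 28, 30, 23, 26, 26, 29, 35, 43, 48, 47, 54, 55, 51, 53]
132 [155, 106, 107, 108, 106, 107, 113, 138, 148, 95, 26, 24, 25, 25, 27, 79, 72, 45, 42, 47, 51, 49, 48, 49, 50]
134 [107, 105, 107, 107, 115, 162, 198, 197, 113, 83, 33, 28, 26, 26, 46, 93, 75, 41, 44, 48, 49, 48, 52, 53, 48]
136 [106, 106, 119, 163, 197, 197, 196, 197, 199, 123, 28, 25, 20, 25, 63, 92, 61, 43, 43, 51, 50, 53, 52, 50, 51]
138 [107, 115, 114, 113, 114, 117, 116, 115, 115, 79, 38, 31, 25, 26, 76, 91, 49, 41, 47, 52, 46, 52, 47, 43, 59]
140 [115, 114, 115, 114, 115, 113, 115, 115, 115, 117, 114, 112, 88, 70, 96, 101, 64, 47, 47, 49, 51, 49, 47, 45, 43]
142 [116, 117, 116, 117, 115, 115, 115, 112, 116, 115, 116, 114, 114, 116, 114, 118, 116, 86, 69, 57, 58, 61, 64, 84, 116]
144 [123, 117, 114, 116, 114, 115, 115, 115, 114, 115, 113, 113, 115, 117, 115, 115, 114, 113, 116, 116, 116, 117, 115, 114, 115]
146 [171, 171, 159, 135, 123, 115, 112, 114, 113, 113, 116, 116, 116, 115, 114, 114, 115, 116, 116, 115, 114, 115, 114, 114, 115]
```

The tip is about 35 mm above the reported TCP, so I'll apply that offset from here on. Regrasping the near knob.

```bash

python3 -m inch '0 0 -30 0 0 0;0 0 -30 0 0 0;0 0 -30 0 0 0;-20 0 0 0 0 0;-20 1 0 0 0 0;0 0 0 0 0 0;0 0 21 0 0 0;0 0 21 0 0 0;0 0 21 0 0 0;0 0 0 0 0 0' 0.65 60 >/dev/null
python3 p.py
python3 -m inch '0 0 0 0 0 0;0 0 0 0 0 0;0 0 0 0 0 0;0 0 0 0 0 0;0 0 0 0 0 0;0 0 0 0 0 0;0 0 0 0 0 0;0 0 0 0 0 0;0 0 0 0 0 0;0 0 0 0 0 0' 0 30 >/dev/null
python3 p.py
```

```text
t10.8 bed [ -77.9 -289.6] z47.6 yaw-bed 0.0 tilt [-0.005  0.004] F [ 0.4  0.5 -0.3] g 0.648 0 q6 0.89
t11.6 bed [ -76.  -287.8] z52.6 yaw-bed 0.1 tilt [0.    0.005] F [-1.4 18.4  9.3] g 0.283 29 q6 0.89
```

```bash

python3 -m inch '-6 0 0 0 0 0;-5.4 0.8 0 0 0 0;-6.3 3 0 0 0 0;-6.3 3 0 0 0 0;-5.7 4 0 0 0 0;-5.7 4 0 0 0 0;-5 5 0 0 0 0;-5 5 0 0 0 0;0 0 0 0 0 0;0 0 0 0 0 0' >/dev/null
python3 p.py
```

```text
t12.4 bed [-128.7 -306.4] z52.1 yaw-bed 0.2 tilt [-0.018  0.02 ] F [-40.   47.6  45.2] g 0.213 35 q6 0.79
```

```bash

python3 -m inch '0 0 0 0 0 0;0 0 0 0 0 0;0 0 0 0 0 0;0 0 0 0 0 0;0 0 0 0 0 0;0 0 -10 0 0 0;0 0 -20 0 0 0;0 0 -30 0 0 0;0 0 -30 0 0 0;0 0 0 0 0 0' 0.65 30 >/dev/null
python3 p.py
python3 -m inch '-25 20 0 0 0 0;-25 20 0 0 0 0;-25 20 0 0 0 0;-25 20 0 0 0 0;0 0 0 0 0 0;0 0 0 0 0 0;0 0 0 0 0 0;0 0 0 0 0 0;0 0 0 0 0 0;0 0 0 0 0 0' >/dev/null
cat > k.py <<'E'
from p import *
for n in('top','side'):
    d=cap(n);im=np.ascontiguousarray(d['image']);h=cv2.cvtColor(im,cv2.COLOR_RGB2HSV);m=cv2.inRange(h,(0,150,50),(4,255,255))
    k,l,s,c=cv2.connectedComponentsWithStats(m)
    for i in range(1,k):
        if 15<s[i,4]<300:
            ys,xs=np.where(l==i);v=h[ys,xs,2];t=v>150
            print(n,s[i].tolist(),t.sum(),'top',bed(ray(d,xs[t].mean(),ys[t].mean(),122)).round(1), 'all',bed(ray(d,xs.mean(),ys.mean(),96)).round(1))
    m=cv2.inRange(h,(14,90,120),(32,255,255));k,l,s,c=cv2.connectedComponentsWithStats(m)
    for i in range(1,k):
        if 15<s[i,4]<300: print(' cap',c[i].round(1),s[i,2:].tolist(),bed(ray(d,*c[i],72)).round(1))
E
python3 k.py; python3 p.py
python3 - <<'E'
from h import *
d=cap('side');cv2.imwrite('pics/c6.png',cv2.resize(d['image'][60:160,250:370,::-1],None,fx=6,fy=6,interpolation=cv2.INTER_CUBIC))
E
```

```text
t13.2 bed [-119.5 -317.9] z147.6 yaw-bed 0.0 tilt [ 0.007 -0.008] F [0.5 0.1 1.4] g 0.653 0 q6 0.79
top [350, 156, 16, 10, 82] 56 top [  65.7 -292.1] all [  67.8 -294.6]
top [361, 204, 10, 4, 39] 37 top [ -63.7 -312.8] all [ -61.3 -319.1]
top [356, 217, 12, 9, 74] 53 top [-105.8 -302.9] all [-105.6 -305.7]
 cap [379.4 156.8] [8, 8, 52] [  81.9 -369.1]
 cap [368.6 167.4] [10, 10, 54] [  51.2 -337.2]
 cap [297.7 172.3] [15, 6, 25] [  37.2 -132.7]
 cap [305.2 190.3] [11, 9, 25] [ -15.  -153.4]
 cap [196.3 193.1] [19, 4, 36] [-22.3 157.9]
 cap [293.8 197.6] [11, 8, 20] [ -35.9 -120.5]
 cap [381.  205.4] [9, 8, 56] [ -58.9 -368.8]
 cap [222.7 214.1] [29, 18, 64] [-82.6  82. ]
 cap [282.6 213.4] [23, 6, 36] [-80.9 -88.2]
 cap [121.1 218.8] [8, 12, 31] [-95.5 370.3]
 cap [370.2 217.4] [8, 8, 26] [ -92.9 -337. ]
side [277, 111, 7, 5, 26] 24 top [  65.6 -287.5] all [  85.8 -320.3]
side [324, 128, 9, 18, 127] 26 top [-106.  -300.5] all [-104.7 -303.6]
side [315, 135, 6, 5, 17] 14 top [ -95.7 -250.8] all [ -80.3 -281.4]
 cap [288.5 112.9] [6, 6, 24] [  82.  -367.3]
 cap [290.6 122.6] [5, 6, 21] [  45.  -324.1]
 cap [324.2 127.3] [6, 4, 19] [ -55.7 -369.6]
 cap [254.9 158.1] [15, 27, 124] [  27.6 -104.1]
 cap [275.4 161.4] [8, 28, 131] [ -29.7 -129.4]
 cap [279.4 178.3] [21, 28, 150] [-81.9 -74.1]
 cap [217.6 195.1] [10, 5, 19] [12.3 85.9]
 cap [219.9 207.8] [31, 25, 131] [-23.8 119.4]
 cap [187.9 204.3] [13, 6, 23] [ 52.1 161.3]
 cap [245.3 209.2] [47, 16, 185] [-80.1  82.4]
 cap [177.1 275.2] [16, 10, 84] [-85.5 345.6]
t14.2 bed [-221.2 -395.5] z141.1 yaw-bed 0.1 tilt [-0.  0.] F [-0.3  0.3  0.1] g 0.650 0 q6 0.53
```

View pics/c6.png

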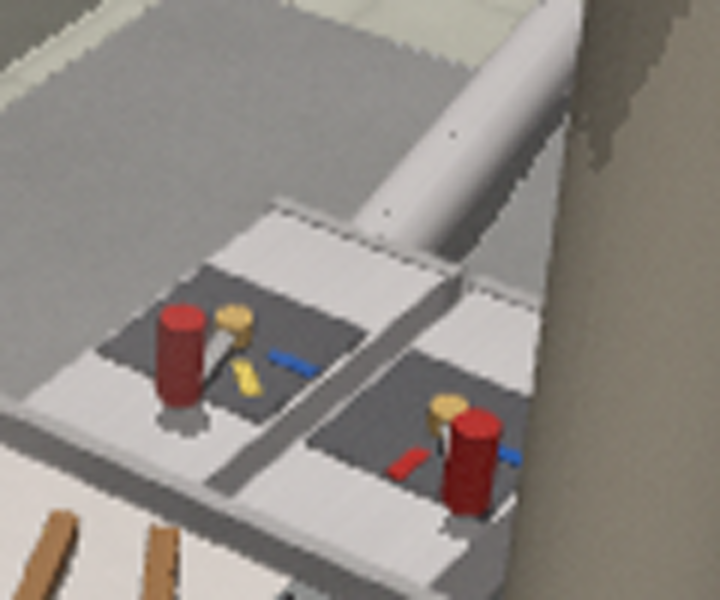

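Near lever is at about 55° and the red mark is uncovered. The pinch slid off the knob, so from here I'll push with closed fingers.

```bash

python3 -m inch '23 -26 0 0 0 0;23 -27 0 0 0 0;23 -27 0 0 0 0;23 -27 0 0 0 0;24 -27 0 0 0 0;0 0 22 0 0 0;0 0 22 0 0 0;0 0 22 0 0 0;0 0 22 0 0 0;0 0 0 0 0 0' 0 30 >/dev/null
python3 p.py
python3 -m inch '0 7 0 0 0 0;0 7 0 0 0 0;-7 6 0 0 0 0;-8 8 0 0 0 0;-4 6 0 0 0 0;-4 6 0 0 0 0;-3 6 0 0 0 0;-3 6 0 0 0 0;0 0 0 0 0 0;0 0 0 0 0 0' >/dev/null
python3 p.py;python3 k.py | grep -v cap
```

```text
t15.1 bed [-107.4 -260.2] z49.7 yaw-bed 0.0 tilt [-0.005  0.004] F [-0.2  0.2 -0.4] g 0.001 0 q6 0.90
t15.9 bed [-134.2 -315. ] z53.9 yaw-bed -0.0 tilt [ 0.002 -0.002] F [-0.6  0.2 -0.9] g 0.001 0 q6 0.78
top [350, 156, 16, 10, 82] 56 top [  65.8 -292.6] all [  67.6 -294.8]
top [361, 204, 9, 5, 35] 27 top [ -63.2 -309.5] all [ -61.4 -317.6]
side [277, 111, 7, 6, 27] 24 top [  65.6 -287.5] all [  85.3 -319.8]
side [315, 135, 6, 5, 18] 14 top [ -95.7 -250.8] all [ -80.5 -281.2]
```

```bash

python3 -m inch '-1 6 0 0 0 0;-1 6 0 0 0 0;-1 5 0 0 0 0;-1 5 0 0 0 0;0 4 0 0 0 0;0 0 0 0 0 0;0 0 0 0 0 0;0 0 0 0 0 0;0 0 0 0 0 0;0 0 0 0 0 0' >/dev/null
python3 p.py
python3 -m inch '0 -10 0 0 0 0;0 -10 0 0 0 0;0 0 -30 0 0 0;0 0 -30 0 0 0;0 -20 -30 0 0 0;30 -25 0 0 0 0;30 -25 0 0 0 0;30 -25 0 0 0 0;30 0 0 0 0 0;0 0 0 0 0 0' >/dev/null
python3 p.py;python3 k.py | grep -v cap
```

```text
t16.8 bed [-138.5 -339.9] z53.2 yaw-bed 0.0 tilt [ 0.    -0.001] F [0.1 0.4 0.3] g 0.001 0 q6 0.73
t17.7 bed [ -15.4 -222.2] z142.7 yaw-bed 0.3 tilt [ 0.001 -0.   ] F [ 0.7 -0.3 -1.1] g 0.003 0 q6 1.05
top [379, 229, 12, 9, 84] 56 top [-138.8 -367.2] all [-137.9 -370.4]
side [277, 111, 7, 16, 71] 24 top [  65.6 -287.5] all [  69.  -296.6]
side [315, 135, 6, 5, 18] 14 top [ -95.7 -250.8] all [ -80.5 -281.2]
```

```bash

python3 -m inch '30 17 0 0 0 0;30 17 0 0 0 0;30 17 0 0 0 0;30 17 0 0 0 0;0 0 23 0 0 0;0 0 23 0 0 0;0 0 23 0 0 0;0 0 22 0 0 0;0 0 0 0 0 0;0 0 0 0 0 0' >/dev/null
python3 p.py
python3 -m inch '-7 0 0 0 0 0;-7 1 0 0 0 0;-7 2 0 0 0 0;-7 2 0 0 0 0;-7 3 0 0 0 0;-7 4 0 0 0 0;-7 4 0 0 0 0;-7 4 0 0 0 0;0 0 0 0 0 0;0 0 0 0 0 0' >/dev/null
python3 p.py
python3 -m inch '5 0 0 0 0 0;0 0 -30 0 0 0;0 0 -30 0 0 0;0 0 -30 0 0 0;-15 -21 0 0 0 0;-15 -21 0 0 0 0;0 0 30 0 0 0;0 0 30 0 0 0;0 0 30 0 0 0;0 0 0 0 0 0' >/dev/null
python3 p.py; python3 k.py | grep -v cap
```

```text
t18.6 bed [ 100.4 -292.7] z52.0 yaw-bed -0.0 tilt [-0.002  0.001] F [-0.1 -0.2 -0.4] g 0.001 0 q6 1.05
t19.4 bed [  44.5 -313.4] z52.1 yaw-bed -0.0 tilt [-0.001  0.   ] F [0.7 0.3 0. ] g -0.002 0 q6 0.98
t20.3 bed [  17.5 -268.7] z46.2 yaw-bed 0.1 tilt [-0.009  0.006] F [-0.6 -0.1 -1.2] g -0.000 0 q6 1.01
top [379, 229, 12, 9, 85] 54 top [-138.5 -367.4] all [-137.9 -370.2]
side [293, 113, 8, 16, 82] 0 top [nan nan] all [  15.4 -312.9]k.py:8: RuntimeWarning: Mean of empty slice.
  print(n,s[i].tolist(),t.sum(),'top',bed(ray(d,xs[t].mean(),ys[t].mean(),122)).round(1), 'all',bed(ray(d,xs.mean(),ys.mean(),96)).round(1))
  ret = ret.dtype.type(ret / rcount)
```

```bash

python3 -m inch '0 8 0 0 0 0;-1 8 0 0 0 0;-2 8 0 0 0 0;-3 8 0 0 0 0;-3 8 0 0 0 0;-2 8 0 0 0 0;-2 8 0 0 0 0;-2 8 0 0 0 0;-1 6 0 0 0 0;0 3 0 0 0 0' >/dev/null
python3 p.py
python3 -m inch '0 -5 0 0 0 0;0 -10 -5 0 0 0;0 0 -30 0 0 0;0 0 -30 0 0 0;0 -20 -30 0 0 0;0 -30 0 0 0 0;0 -30 0 0 0 0;0 -30 0 0 0 0;0 -30 0 0 0 0;0 -30 0 0 0 0' >/dev/null
python3 p.py; python3 k.py | grep -v cap
python3 - <<'E'
from h import *
d=cap('side','s2')
E
```

```text
t21.2 bed [   4.3 -341.4] z52.4 yaw-bed -0.0 tilt [-0.001  0.006] F [-2.7 28.5 11.1] g -0.000 14 q6 0.90
t22.0 bed [   4.4 -157.5] z147.9 yaw-bed 0.0 tilt [ 0.002 -0.001] F [0.4 0.5 1.2] g -0.001 0 q6 1.17
top [363, 156, 7, 4, 22] 21 top [  68.7 -318. ] all [  74.1 -324.2]
top [377, 178, 13, 10, 82] 55 top [   1.8 -367.9] all [   3.4 -372. ]
top [361, 204, 10, 4, 39] 38 top [ -63.6 -313.1] all [ -61.3 -319.1]
top [379, 229, 12, 9, 83] 56 top [-138.8 -367.2] all [-137.9 -370.6]
side [306, 108, 8, 16, 107] 19 top [ 1.000e-01 -3.649e+02] all [   1.7 -367. ]
side [315, 135, 6, 5, 17] 14 top [ -95.7 -250.8] all [ -80.3 -281.4]
```

View pics/s2.png

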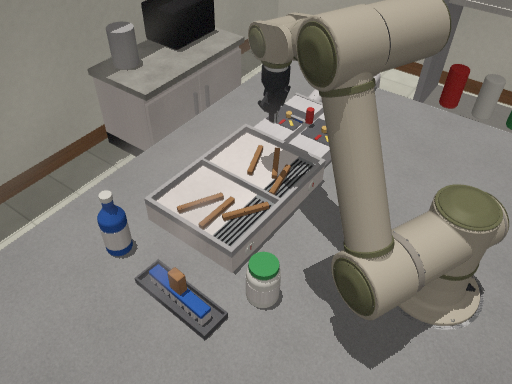

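Both knobs sit at their shut positions: bed (-139,-367) and (2,-368), against a hard stop. Next is locating the rake.

```bash
python3 - <<'E'
from p import *
d=cap('top');im=np.ascontiguousarray(d['image']);h=cv2.cvtColor(im,cv2.COLOR_RGB2HSV)
m=cv2.inRange(h,(4,80,40),(20,255,255));m[:,:112]=0;m[:,140:]=0;m[:200]=0;m[240:]=0
ys,xs=np.where(m);
for y in range(ys.min(),ys.max()+1): print(y,[(int(x),int(h[y,x,2])) for x in range(xs.min(),xs.max()+1)])
m=cv2.inRange(h,(105,120,40),(125,255,255));m[:,:112]=0;m[:,140:]=0;m[:180]=0
for y in (195,203,235,243,248):
    q=np.where(m[y])[0];print('blue',y,q.min(),q.max(),[int(h[y,x,2]) for x in q],ray(d,q.max()+.5,y,43).round(1))
ys,xs=np.where(m);print('rows',ys.min(),ys.max())
s=cap('side');im=np.ascontiguousarray(s['image']);h=cv2.cvtColor(im,cv2.COLOR_RGB2HSV)
m=cv2.inRange(h,(105,120,40),(125,255,255));m[:255]=0
ys,xs=np.where(m);r=cv2.minAreaRect(np.array([ray(s,u,v,43)[:2] for u,v in zip(xs,ys)],np.float32));print('side blue',r)
m=cv2.inRange(h,(4,80,40),(20,255,255));m[:255]=0;m[300:]=0;m[:,:160]=0;m[:,200:]=0
ys,xs=np.where(m);v=h[ys,xs,2];print(xs.min(),xs.max(),ys.min(),ys.max(),np.percentile(v,[10,50,90]))
t=v>np.percentile(v,70);print('bright',xs[t].mean(),ys[t].mean(),ray(s,xs[t].mean(),ys[t].mean(),100),'all',ray(s,xs.mean(),ys.mean(),75))
E
```

```text
212 [(118, 118), (119, 103), (120, 84), (121, 64), (122, 63), (123, 91), (124, 132), (125, 155), (126, 161), (127, 164), (128, 167), (129, 171), (130, 174)]
213 [(118, 126), (119, 130), (120, 121), (121, 115), (122, 113), (123, 108), (124, 104), (125, 117), (126, 126), (127, 138), (128, 147), (129, 158), (130, 165)]
214 [(118, 135), (119, 148), (120, 149), (121, 149), (122, 146), (123, 141), (124, 134), (125, 125), (126, 108), (127, 87), (128, 95), (129, 110), (130, 126)]
215 [(118, 133), (119, 152), (120, 156), (121, 156), (122, 158), (123, 158), (124, 155), (125, 150), (126, 127), (127, 76), (128, 42), (129, 49), (130, 66)]
216 [(118, 128), (119, 153), (120, 160), (121, 160), (122, 160), (123, 160), (124, 161), (125, 155), (126, 130), (127, 74), (128, 41), (129, 38), (130, 37)]
217 [(118, 131), (119, 159), (120, 168), (121, 163), (122, 160), (123, 160), (124, 160), (125, 155), (126, 132), (127, 71), (128, 40), (129, 38), (130, 37)]
218 [(118, 136), (119, 162), (120, 169), (121, 166), (122, 165), (123, 161), (124, 160), (125, 155), (126, 130), (127, 70), (128, 41), (129, 39), (130, 
[... 1337 characters left out ...]
.7  43. ]
blue 203 125 136 [145, 167, 170, 172, 172, 175, 176, 177, 178, 171, 131, 72] [519.5 371.5  43. ]
blue 235 120 132 [63, 124, 161, 170, 170, 171, 171, 173, 174, 172, 165, 128, 71] [426.9 382.6  43. ]
blue 243 119 131 [59, 119, 161, 168, 169, 172, 171, 172, 173, 173, 170, 142, 82] [404.  385.4  43. ]
blue 248 119 131 [90, 152, 167, 168, 169, 170, 173, 171, 173, 174, 160, 112, 61] [389.6 385.3  43. ]
rows 190 253
side blue ((520.9447631835938, 396.2262268066406), (47.22945785522461, 290.41302490234375), 88.44960021972656)
168 186 267 294 [ 84.   96.5 169. ]
bright 175.64705882352942 273.61764705882354 [471.23253595 394.72935995 100.        ] all [470.04020255 394.6563122   75.        ]
```

```bash

python3 -m inch '-5 -26 0 0 0 0;-5 -26 0 0 0 0;-5 -26 0 0 0 0;-5 -26 0 0 0 0;-5 -26 0 0 0 0;-5 -26 0 0 0 0;-5 -26 0 0 0 0;-5 -26 0 0 0 0;-5 -26 0 0 0 0;-5 -26 0 0 0 0' 0.75 60 >/dev/null
python3 -m inch '-5 -26 0 0 0 0;-5 -26 0 0 0 0;-5 -26 0 0 0 0;-5 -26 0 0 0 0;-5 -26 0 0 0 0;-5 -26 0 0 0 0;-5 -26 0 0 0 0;-5 -26 0 0 0 0;-5 -26 0 0 0 0;-5 -22 0 0 0 0' >/dev/null
python3 -m inch '0 0 0 0 0 0.8;0 0 0 0 0 0;0 0 0 0 0 0;0 0 0 0 0 0;0 0 0 0 0 0;0 0 0 0 0 0;0 0 0 0 0 0;0 0 0 0 0 0;0 0 0 0 0 0;0 0 0 0 0 0' >/dev/null
python3 p.py; python3 -c "
from h import *
s=ctrl.sense();print(s['eef_pos'],s['ee_rot'])"
```

```text
t24.8 bed [-95.9 357.2] z147.1 yaw-bed -4.8 tilt [0. 0.] F [ 0.8 -0.7  0.5] g 0.756 0 q6 2.18
[471.7702973  394.30675823 147.10946364] [-1.80900481e-05  9.98548941e-01 -5.38517502e-02  1.17120426e-05]
```

```bash

python3 -m inch '-1.5 -1 20 0 0 0;0 0 20 0 0 0;0 0 20 0 0 0;0 0 20 0 0 0;0 0 20 0 0 0;0 0 16 0 0 0;0 0 8 0 0 0;0 0 5 0 0 0;0 0 3 0 0 0;0 0 0 0 0 0' >/dev/null
python3 p.py
python3 -m inch '0 0 0 0 0 0;0 0 0 0 0 0;0 0 0 0 0 0;0 0 0 0 0 0;0 0 0 0 0 0;0 0 0 0 0 0;0 0 0 0 0 0;0 0 0 0 0 0;0 0 0 0 0 0;0 0 0 0 0 0' 0 100 >/dev/null
python3 p.py
```

```text
t25.6 bed [-97.2 358.4] z15.3 yaw-bed -4.8 tilt [0. 0.] F [-0.4 -0.6  0.2] g 0.750 0 q6 2.19
t26.4 bed [-97.  358.7] z15.9 yaw-bed -4.8 tilt [0.001 0.001] F [-0.3  0.4  5.8] g 0.268 99 q6 2.19
```

```bash

python3 -m inch '0 0 5 0 0 0;0 0 -10 0 0 0;0 0 -15 0 0 0;0 0 -20 0 0 0;0 0 -20 0 0 0;0 0 -20 0 0 0;0 0 -20 0 0 0;0 0 -20 0 0 0;0 0 -15 0 0 0;0 0 0 0 0 0' >/dev/null
python3 p.py
python3 -m inch '0 0 0 0 0 -1;0 0 0 0 0 -1;0 0 0 0 0 -1;0 0 0 0 0 -1;0 0 0 0 0 -1;0 0 0 0 0 -1;0 0 0 0 0 -1;0 0 0 0 0 -1;0 0 0 0 0 -1;0 0 0 0 0 -1' >/dev/null
python3 -m inch '0 0 0 0 0 -1;0 0 0 0 0 -1;0 0 0 0 0 -1;0 0 0 0 0 -1;0 0 0 0 0 -1;0 0 0 0 0 -0.8;0 0 0 0 0 0;0 0 0 0 0 0;0 0 0 0 0 0;0 0 0 0 0 0' >/dev/null
python3 p.py; python3 -c "
from h import *
cap('side','s3')"
```

```text
t27.3 bed [-96.5 358.8] z152.6 yaw-bed -4.8 tilt [0.004 0.002] F [ 0.9  0.  -4.5] g 0.267 100 q6 2.19
t28.9 bed [-97.5 358.2] z149.6 yaw-bed 89.9 tilt [-0.001 -0.   ] F [-0.3  0.  -4.2] g 0.269 100 q6 0.53
```

View pics/s3.png

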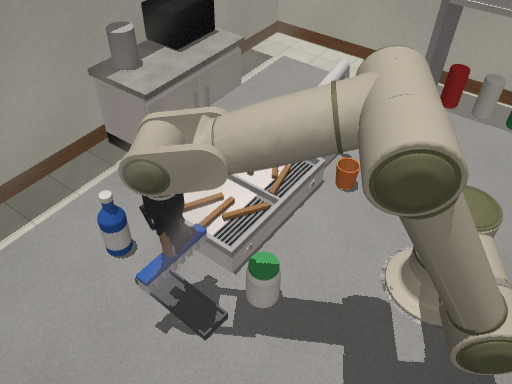

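The rake is held, with its head along bed y. Moving it over the far end of the left lane.

```bash

python3 -m inch '-25 0 0 0 0 0;-25 0 0 0 0 0;-25 0 0 0 0 0;-25 0 0 0 0 0;-25 10 0 0 0 0;-25 15 0 0 0 0;-25 20 0 0 0 0;-25 20 0 0 0 0;-25 20 0 0 0 0;-27 20 0 0 0 0' >/dev/null
python3 -m inch '0 20 0 0 0 0;0 20 0 0 0 0;0 20 0 0 0 0;0 20 0 0 0 0;0 16 0 0 0 0;0 11 0 0 0 0;0 0 0 0 0 0;0 0 15 0 0 0;0 0 10 0 0 0;0 0 0 0 0 0' >/dev/null
python3 p.py
python3 - <<'E'
from p import *
d=cap('top','t3');im=np.ascontiguousarray(d['image']);h=cv2.cvtColor(im,cv2.COLOR_RGB2HSV);m=cv2.inRange(h,(105,120,50),(125,255,255));m[:100]=0;m[:,:160]=0;m[:,340:]=0
ys,xs=np.where(m);print(xs.min(),xs.max(),ys.min(),ys.max());z=ctrl.sense()['eef_pos'][2]-11+43
for u,v in((xs.min(),ys[xs==xs.min()].mean()),(xs.max(),ys[xs==xs.max()].mean())): print(bed(ray(d,u,v,z)))
# inner edges of lane at rail-top height via gray profile, row 150
g=cv2.cvtColor(im,cv2.COLOR_RGB2GRAY)
for r in(205,): print(g[r,168:192].tolist(),g[r,240:262].tolist(),g[r,318:338].tolist())
for u in(174,181,247.5,255.5,324,330.5): print(u,bed(ray(d,u,205,82)))
E
```

```text
t30.7 bed [113.  106.4] z122.2 yaw-bed 90.0 tilt [-0.005 -0.   ] F [ 0.7 -0.3 -4.7] g 0.270 100 q6 0.06
184 246 136 146
[116.6936529  182.30635039]
[119.12934753  14.18605695]
[124, 125, 124, 122, 129, 152, 166, 139, 109, 110, 118, 125, 132, 138, 144, 148, 149, 148, 150, 152, 154, 155, 155, 157] [125, 133, 174, 223, 231, 231, 231, 231, 230, 226, 207, 200, 209, 227, 231, 231, 231, 231, 231, 231, 231, 231] [229, 230, 230, 229, 224, 187, 138, 172, 188, 189, 196, 204, 193, 186, 187, 196, 218, 226, 229, 229]
174 [-57.36272252 219.15093907]
181 [-57.40383992 199.3631474 ]
247.5 [-57.79448654  11.36405224]
255.5 [-57.84148544 -11.25421854]
324 [ -58.24394713 -204.93932745]
330.5 [ -58.28214005 -223.31971039]
```

```bash

python3 -m inch '0 2 8 0 0 0;0 0 9 0 0 0;0 0 9 0 0 0;0 0 9 0 0 0;0 0 7 0 0 0;0 0 4 0 0 0;0 0 2 0 0 0;0 0 0 0 0 0;0 0 0 0 0 0;0 0 0 0 0 0' >/dev/null
python3 p.py
python3 -m inch '0 -8 0 0 0 0;0 -8 0 0 0 0;0 -8 0 0 0 0;0 -8 0 0 0 0;0 -8 0 0 0 0;0 -8 0 0 0 0;0 -8 0 0 0 0;0 -8 0 0 0 0;0 -8 0 0 0 0;0 -8 0 0 0 0' >/dev/null
python3 p.py
```

```text
t31.6 bed [117.1 106.4] z77.7 yaw-bed 90.0 tilt [0.001 0.   ] F [-0.1 -0.3 -4.9] g 0.268 100 q6 0.06
t32.4 bed [ 36.7 106.4] z77.7 yaw-bed 90.0 tilt [0.001 0.   ] F [ 1.2 -0.9 -3.8] g 0.272 102 q6 0.06
```

```bash

python3 -m inch '0 0 4 0 0 0;0 -8 0 0 0 0;0 -8 0 0 0 0;0 -8 0 0 0 0;0 -8 0 0 0 0;0 -8 0 0 0 0;0 -8 0 0 0 0;0 -8 0 0 0 0;0 -6 0 0 0 0;0 0 0 0 0 0' >/dev/null
python3 p.py
python3 -m inch '0 -6 0 0 0 0;0 -6 0 0 0 0;0 -6 0 0 0 0;0 -5 0 0 0 0;0 -4 0 0 0 0;0 -4 0 0 0 0;0 -3 0 0 0 0;0 -3 0 0 0 0;0 0 0 0 0 0;0 0 0 0 0 0' >/dev/null
python3 p.py
```

```text
t33.2 bed [-26.  106.4] z73.2 yaw-bed 90.0 tilt [-0. -0.] F [-2.2 -2.3 -3.3] g 0.267 101 q6 0.07
t34.0 bed [-62.2 106.3] z73.1 yaw-bed 90.0 tilt [0. 0.] F [ 4.8  7.3 -7.7] g 0.268 107 q6 0.08
```

```bash

python3 -m inch '0 -2 0 0 0 0;0 -2 0 0 0 0;0 -2 0 0 0 0;0 -2 0 0 0 0;0 -2 0 0 0 0;0 0 0 0 0 0;0 0 0 0 0 0;0 0 0 0 0 0;0 0 0 0 0 0;0 0 0 0 0 0' >/dev/null
python3 p.py
python3 -m inch '0 -1 0 0 0 0;0 -1 0 0 0 0;0 -1 0 0 0 0;0 -1 0 0 0 0;0 0 0 0 0 0;0 0 0 0 0 0;0 0 0 0 0 0;0 0 0 0 0 0;0 0 0 0 0 0;0 0 0 0 0 0' >/dev/null
python3 p.py; python3 -c "
from h import *
cap('side','s4')
a=cv2.imread('pics/s4.png')[120:280,130:350];cv2.imwrite('pics/c7.png',cv2.resize(a,None,fx=3.5,fy=3.5,interpolation=cv2.INTER_CUBIC))"
```

```text
t34.9 bed [-71.6 106.3] z73.3 yaw-bed 90.0 tilt [0.001 0.   ] F [ 5.1  1.1 -4.6] g 0.265 102 q6 0.08
t35.7 bed [-72.4 106.3] z74.4 yaw-bed 90.0 tilt [0.01 0.  ] F [15.4 -0.1 -4.6] g 0.272 102 q6 0.08
```

View pics/c7.png

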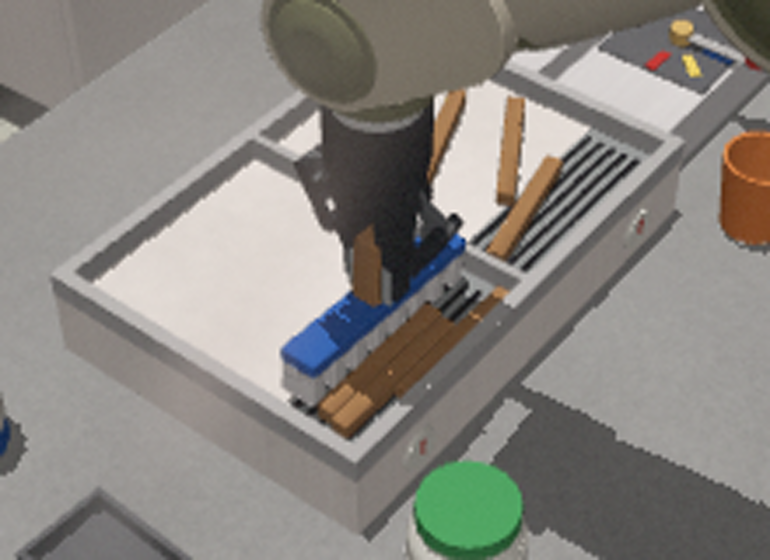

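The left lane is combed: three rungs lie parallel against the near rail. Now the right lane.

```bash

python3 -m inch '0 6 0 0 0 0;0 8 0 0 0 0;0 8 0 0 0 0;0 0 -12 0 0 0;0 0 -16 0 0 0;0 0 -16 0 0 0;0 0 -16 0 0 0;-10 15 0 0 0 0;-20 17 0 0 0 0;-22 17 0 0 0 0' >/dev/null
python3 -m inch '-22 17 0 0 0 0;-22 17 0 0 0 0;-22 17 0 0 0 0;-22 17 0 0 0 0;-22 17 0 0 0 0;-22 17 0 0 0 0;-20 15 0 0 0 0;-8 6 0 0 0 0;0 0 0 0 0 0;0 0 0 0 0 0' >/dev/null
python3 p.py
python3 - <<'E'
from m import *; from p import *
d=cap('top')
for r in rungs(d): print(bed(r[:2]).round(1),np.round(r[2:],1))
E
```

```text
t37.4 bed [ 117.4 -105.6] z131.9 yaw-bed 90.0 tilt [-0.003  0.001] F [-0.7 -0.7 -4.6] g 0.271 103 q6 -0.26
[  -7.4 -170.3] [31.1 11.8 31.3 45. ]
[-109.5  111.8] [164.1  42.4  -8.8 696. ]
[-209.5 -246.2] [ 70.3  66.5  10.7 515. ]
```

```bash

python3 -m inch '0 0 10 0 0 0;0 0 10 0 0 0;0 0 10 0 0 0;0 0 10 0 0 0;0 0 8 0 0 0;0 0 6 0 0 0;0 0 4 0 0 0;0 0 1 0 0 0;0 0 0 0 0 0;0 0 0 0 0 0' >/dev/null
python3 p.py
python3 -m inch '0 -8 0 0 0 0;0 -8 0 0 0 0;0 -8 0 0 0 0;0 -8 0 0 0 0;0 -8 0 0 0 0;0 -8 0 0 0 0;0 -8 0 0 0 0;0 -8 0 0 0 0;0 -8 0 0 0 0;0 -8 0 0 0 0' >/dev/null
python3 p.py
python3 -m inch '0 -8 0 0 0 0;0 -8 0 0 0 0;0 -8 0 0 0 0;0 -8 0 0 0 0;0 -8 0 0 0 0;0 -8 0 0 0 0;0 -8 0 0 0 0;0 -6 0 0 0 0;0 0 0 0 0 0;0 0 0 0 0 0' >/dev/null
python3 p.py
```

```text
t38.3 bed [ 118.1 -105.7] z74.6 yaw-bed 90.0 tilt [ 0.001 -0.   ] F [ 1.  -0.3 -5.2] g 0.269 104 q6 -0.26
t39.1 bed [  37.9 -105.7] z74.9 yaw-bed 90.0 tilt [ 0.001 -0.   ] F [-0.7  0.7 -4.1] g 0.270 104 q6 -0.29
t40.0 bed [ -24.  -105.8] z74.5 yaw-bed 90.0 tilt [ 0.001 -0.   ] F [ 0.1  0.1 -4.4] g 0.269 104 q6 -0.33
```

```bash

python3 -m inch '0 -6 1 0 0 0;0 -6 0 0 0 0;0 -6 0 0 0 0;0 -5 0 0 0 0;0 -4 0 0 0 0;0 -4 0 0 0 0;0 -4 0 0 0 0;0 -3 0 0 0 0;0 0 0 0 0 0;0 0 0 0 0 0' >/dev/null
python3 p.py
python3 -m inch '0 -2 0 0 0 0;0 -2 0 0 0 0;0 -2 0 0 0 0;0 -2 0 0 0 0;0 -1 0 0 0 0;0 -1 0 0 0 0;0 -1 0 0 0 0;0 0 0 0 0 0;0 0 0 0 0 0;0 0 0 0 0 0' >/dev/null
python3 p.py
```

```text
t40.8 bed [ -62.2 -105.7] z73.2 yaw-bed 90.0 tilt [ 0. -0.] F [ 0.3  0.8 -4.1] g 0.269 104 q6 -0.35
t41.6 bed [ -72.  -105.9] z73.5 yaw-bed 90.0 tilt [ 0.003 -0.   ] F [ 4.4  0.  -4.6] g 0.269 103 q6 -0.36
```

```bash

python3 -m inch '0 -1 0 0 0 0;0 -1 0 0 0 0;0 -1 0 0 0 0;0 0 0 0 0 0;0 0 0 0 0 0;0 0 0 0 0 0;0 0 0 0 0 0;0 0 0 0 0 0;0 0 0 0 0 0;0 0 0 0 0 0' >/dev/null
python3 p.py
python3 -m inch '0 6 0 0 0 0;0 8 0 0 0 0;0 8 0 0 0 0;0 0 -12 0 0 0;0 0 -16 0 0 0;0 0 -16 0 0 0;0 0 -16 0 0 0;0 0 -16 0 0 0;20 20 0 0 0 0;20 20 0 0 0 0' >/dev/null
python3 -m inch '20 20 0 0 0 0;20 20 0 0 0 0;20 20 0 0 0 0;20 20 0 0 0 0;20 20 0 0 0 0;20 20 0 0 0 0;20 5 0 0 0 0;20 0 0 0 0 0;20 0 0 0 0 0;12 0 0 0 0 0' >/dev/null
python3 p.py
python3 - <<'E'
from m import *; from p import *
for n in('top','side'):
    d=cap(n,'chk'+n)
    for r in rungs(d): print(n,bed(r[:2]).round(1),np.round(r[2:],1))
a=cv2.imread('pics/chktop.png')[120:250,160:340];b=cv2.imread('pics/chkside.png')[110:270,140:360]
f=lambda x:cv2.resize(x,(600,int(600*x.shape[0]/x.shape[1])),interpolation=cv2.INTER_CUBIC)
i=np.vstack([f(a),f(b)]);cv2.imwrite('pics/c8.png',cv2.resize(i,None,fx=.65,fy=.65));print(i.shape)
E
```

```text
t42.5 bed [ -72.4 -106.1] z74.4 yaw-bed 89.9 tilt [ 0.01  -0.001] F [14.8  1.9 -6.3] g 0.265 103 q6 -0.36
t44.1 bed [110.5 128.6] z148.0 yaw-bed 90.1 tilt [-0.002  0.   ] F [ 0.4  0.1 -4.2] g 0.269 104 q6 0.09
top [-112.4   51.1] [ 65.2  42.3 -23.9 162. ]
top [-109.9 -103. ] [180.9  42.4   2.6 721. ]
top [-209.5 -246.2] [ 70.3  66.5   8.  514. ]
side [ 333.3 -917.5] [154.5  91.1  83.9 295. ]
side [ -48.8 -926.5] [240.2  91.9  82.9 550. ]
side [-248.3 -930.5] [94.5 21.7 10.7 72. ]
side [-357.3 -933.8] [ 95.7  53.9  10.3 185. ]
side [-473.9 -935.7] [ 99.6  39.8  10.2 144. ]
side [477.5 199.2] [269.   61.4   5.8 798. ]
side [-109.5  -79.6] [142.2  41.    1.9 394. ]
side [-109.3  111.4] [185.4  42.1  -5.5 665. ]
(869, 600, 3)
```

View pics/c8.png

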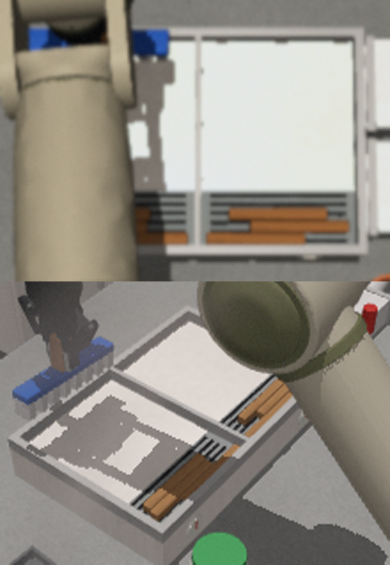

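Both lanes are neat. Now returning the rake to its tray.

```bash

python3 -m inch '0 -21 0 0 0 0;0 -21 0 0 0 0;0 -21 0 0 0 0;0 -21 0 0 0 0;8 -21 0 0 0 0;14 -21 0 0 0 0;14 -21 0 0 0 0;14 -21 0 0 0 0;20 -21 0 0 0 0;20 -18 0 0 0 0' >/dev/null
python3 -m inch '20 0 0 0 0 0;20 0 0 0 0 0;20 0 0 0 0 0;20 0 0 0 0 0;20 0 0 0 0 0;20 0 0 0 0 0;20 0 0 0 0 0;0 0 0 0 0 1;0 0 0 0 0 1;0 0 0 0 0 1' >/dev/null
python3 -m inch '0 0 0 0 0 1;0 0 0 0 0 1;0 0 0 0 0 1;0 0 0 0 0 1;0 0 0 0 0 1;0 0 0 0 0 1;0 0 0 0 0 1;0 0 0 0 0 1;0 0 0 0 0 1;0 0 0 0 0 1' >/dev/null
python3 -m inch '0 0 0 0 0 1;0 0 0 0 0 1;0 0 0 0 0 0.8;0 0 0 0 0 0;0 0 0 0 0 0;0 0 0 0 0 0;0 0 0 0 0 0;0 0 0 0 0 0;0 0 0 0 0 0;0 0 0 0 0 0' >/dev/null
python3 p.py
python3 - <<'E'
from p import *
P=bed(ctrl.sense()['eef_pos']);y=np.radians(-4.8);d=np.array([-97,358.7])-P
print('tool shift',d@[np.cos(y),np.sin(y)],d@[np.sin(y),-np.cos(y)])
d=cap('top');im=np.ascontiguousarray(d['image']);h=cv2.cvtColor(im,cv2.COLOR_RGB2HSV);g=h[:,:,2]
z=ctrl.sense()['eef_pos'][2]-11+43
m=cv2.inRange(h,(105,120,50),(125,255,255));m[:160]=0;m[:,150:]=0
ys,xs=np.where(m);print(xs.min(),xs.max(),ys.min(),ys.max())
for v in (ys.min()+6,ys.max()-6):
  q=xs[ys==v];print(v,bed(ray(d,q.min()-.5,v,z)),bed(ray(d,q.max()+.5,v,z)))
E
```

```text
t47.6 bed [-96.3 356.3] z149.1 yaw-bed -4.7 tilt [ 0. -0.] F [ 0.4  0.  -4.4] g 0.265 104 q6 2.18
tool shift -0.8665698144127495 -2.3302662349269614
110 123 183 211
189 [-24.28818968 368.42244089] [-24.35831305 334.38718544]
205 [-66.36159761 364.29071857] [-66.42118515 335.61414975]
```

```bash

python3 -m inch '-1 -2 20 0 0 0;0 0 20 0 0 0;0 0 20 0 0 0;0 0 20 0 0 0;0 0 20 0 0 0;0 0 14 0 0 0;0 0 8 0 0 0;0 0 6 0 0 0;0 0 3 0 0 0;0 0 1 0 0 0' >/dev/null
python3 p.py
python3 -m inch '0 0 1 0 0 0;0 0 0 0 0 0;0 0 0 0 0 0;0 0 0 0 0 0;0 0 0 0 0 0;0 0 0 0 0 0;0 0 0 0 0 0;0 0 0 0 0 0;0 0 0 0 0 0;0 0 0 0 0 0' >/dev/null
python3 p.py
```

```text
t48.5 bed [-96.9 358.5] z17.6 yaw-bed -4.8 tilt [0. 0.] F [-0.2 -1.  -0.7] g 0.272 104 q6 2.19
t49.3 bed [-96.6 358.6] z17.1 yaw-bed -4.8 tilt [0.001 0.001] F [ 0.7 -2.8  5.8] g 0.264 105 q6 2.19
```

```bash

python3 -m inch '0 0 0 0 0 0;0 0 0 0 0 0;0 0 0 0 0 0;0 0 0 0 0 0;0 0 -15 0 0 0;0 0 -25 0 0 0;0 0 -30 0 0 0;0 0 -30 0 0 0;0 0 -30 0 0 0;0 0 0 0 0 -0.8' 0.75 60 >/dev/null
python3 p.py
python3 -m inch '0 20 0 0 0 0;0 26 0 0 0 0;0 26 0 0 0 0;0 26 0 0 0 0;0 26 0 0 0 0;0 26 0 0 0 0;0 26 0 0 0 0;0 26 0 0 0 0;0 26 0 0 0 0;0 26 0 0 0 0' 0 30 >/dev/null
python3 -m inch '-4 26 0 0 0 0;-4 26 0 0 0 0;-4 26 0 0 0 0;-4 26 0 0 0 0;-4 26 0 0 0 0;-4 26 0 0 0 0;-4 26 0 0 0 0;-4 26 0 0 0 0;-4 26 0 0 0 0;-4 26 0 0 0 0' >/dev/null
python3 -m inch '0 26 0 0 0 0;0 26 0 0 0 0;0 26 0 0 0 0;0 26 0 0 0 0;0 26 0 0 0 0;0 26 0 0 0 0;0 26 0 0 0 0;0 26 0 0 0 0;0 26 0 0 0 0;0 26 0 0 0 0' >/dev/null
python3 p.py
python3 - <<'E'
from m import *; from p import *
for n in('top','side'):
    d=cap(n)
    for r in rungs(d):
        b=bed(r[:2])
        if abs(b[1])<420: print(n,b.round(1),np.round(r[2:],1))
E
```

```text
t50.1 bed [-95.  359.9] z152.6 yaw-bed 0.0 tilt [0.009 0.005] F [ 0.9 -0.2  1.2] g 0.751 0 q6 2.10
t52.6 bed [-137. -417.] z146.0 yaw-bed 0.0 tilt [ 0. -0.] F [1.1 0.3 0.4] g -0.000 0 q6 0.64
top [-94.8 365. ] [ 36.8  25.4 -89.4 112. ]
top [-108.5  -91.7] [158.3  45.2   4.8 737. ]
top [-109.5  106.2] [175.4  42.4  -9.2 718. ]
top [-209.5 -246.2] [ 70.3  66.5  -7.4 527. ]
side [477.9 210.6] [291.5  60.4   5.5 847. ]
side [-109.3  -88.5] [160.   41.3   1.9 481. ]
side [-109.2  111.4] [185.4  42.1  -5.7 659. ]
side [-100.8  356.4] [ 66.7  28.9  50.4 235. ]
```

The right-lane blob has changed shape since the last look (181×42 to 158×45 mm), so I'll check it.

```bash
python3 - <<'E'
from h import *
a=cap('top')['image'][195:245,165:340,::-1];b=cap('side')['image'][120:260,180:360,::-1]
f=lambda x:cv2.resize(np.ascontiguousarray(x),(600,int(600*x.shape[0]/x.shape[1])),interpolation=cv2.INTER_CUBIC)
i=np.vstack([f(a),f(b)[:420]]);print(i.shape);cv2.imwrite('pics/c9.png',i[:600])
E
```

```text
(591, 600, 3)
```

View pics/c9.png

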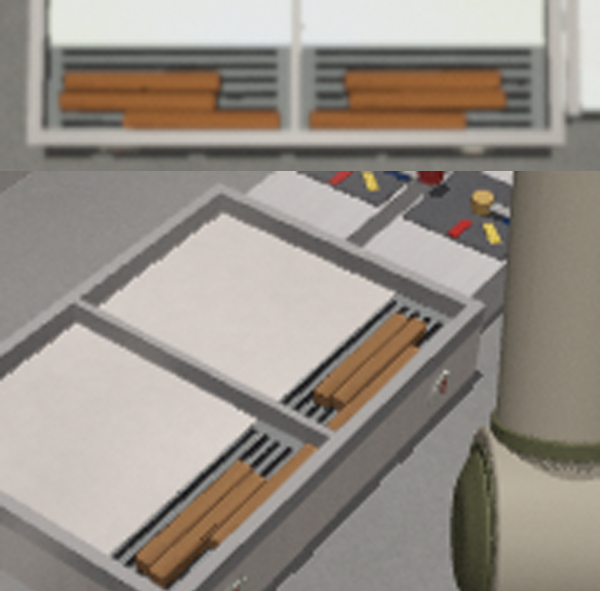

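A rung slid about 2 cm along its length, but all six are still flat, straight and on the strips. Setting the near damper to half open.

```bash

python3 -m inch '0 0 20 0 0 0;0 0 20 0 0 0;0 0 20 0 0 0;0 0 20 0 0 0;0 0 14 0 0 0;0 0 0 0 0 0;0 -6 0 0 0 0;0 -7 0 0 0 0;0 -8 0 0 0 0;0 -8 0 0 0 0' >/dev/null
python3 p.py
python3 -m inch '1 -8 0 0 0 0;2 -8 0 0 0 0;3 -8 0 0 0 0;4 -8 0 0 0 0;4 -6 0 0 0 0;4 -5 0 0 0 0;2 -4 0 0 0 0;0 0 0 0 0 0;0 0 0 0 0 0;0 0 0 0 0 0' >/dev/null
python3 p.py
```

```text
t53.7 bed [-136.6 -386.1] z53.2 yaw-bed 0.1 tilt [ 0.001 -0.002] F [-1.7 -2.6  0.9] g 0.001 1 q6 0.68
t54.5 bed [-117.  -339.5] z52.0 yaw-bed 0.0 tilt [-0.     0.001] F [ 0.   0.4 -0.6] g -0.003 0 q6 0.77
```

```bash

python3 -m inch '0 8 0 0 0 0;0 8 0 0 0 0;0 0 -30 0 0 0;0 0 -32 0 0 0;0 0 -32 0 0 0;25 15 0 0 0 0;25 15 0 0 0 0;25 15 0 0 0 0;25 15 0 0 0 0;19 2 0 0 0 0' >/dev/null
python3 p.py; python3 k.py | grep -v cap
python3 -m inch '0 0 20 0 0 0;0 0 20 0 0 0;0 0 20 0 0 0;0 0 20 0 0 0;0 0 14 0 0 0;0 0 0 0 0 0;0 -6 0 0 0 0;0 -7 0 0 0 0;0 -8 0 0 0 0;0 -8 0 0 0 0' >/dev/null
python3 p.py
```

```text
t55.3 bed [   2.9 -420.5] z145.4 yaw-bed -0.1 tilt [-0. -0.] F [-0.3 -1.2 -0.3] g -0.000 0 q6 0.81
top [360, 156, 10, 4, 35] 29 top [  68.8 -313.4] all [  74.7 -320.1]
top [377, 178, 13, 10, 81] 23 top [   4.2 -363. ] all [   3.4 -371.6]
top [361, 204, 11, 4, 40] 14 top [ -62.4 -306. ] all [ -61.3 -319.5]
top [360, 221, 6, 6, 21] 0 top [nan nan] all [-110.7 -308.5]
side [306, 108, 8, 16, 108] 7 top [   4.  -359.7] all [   1.5 -367. ]
side [315, 135, 6, 5, 17] 7 top [ -95.  -244.5] all [ -80.3 -281.4]
t56.3 bed [   2.4 -388.2] z53.3 yaw-bed 0.0 tilt [ 0.001 -0.002] F [-1.3 -1.7  0.6] g -0.000 1 q6 0.85k.py:8: RuntimeWarning: Mean of empty slice.
  print(n,s[i].tolist(),t.sum(),'top',bed(ray(d,xs[t].mean(),ys[t].mean(),122)).round(1), 'all',bed(ray(d,xs.mean(),ys.mean(),96)).round(1))
  ret = ret.dtype.type(ret / rcount)
```

Push the far knob to y -339.9, then clear away and check.

```bash

python3 -m inch '1 -8 0 0 0 0;2 -8 0 0 0 0;3 -8 0 0 0 0;4 -8 0 0 0 0;5 -6 0 0 0 0;4 -5 0 0 0 0;3 -5.5 0 0 0 0;0 0 0 0 0 0;0 0 0 0 0 0;0 0 0 0 0 0' >/dev/null
python3 p.py
python3 -m inch '0 8 0 0 0 0;0 8 0 0 0 0;0 0 -30 0 0 0;0 0 -32 0 0 0;0 0 -32 0 0 0;-30 20 -10 0 0 0;-30 20 -10 0 0 0;-30 20 0 0 0 0;-30 20 0 0 0 0;-30 20 0 0 0 0' >/dev/null
python3 -m inch '-30 15 0 0 0 0;-30 15 0 0 0 0;-30 15 0 0 0 0;-30 15 0 0 0 0;-30 15 0 0 0 0;-30 0 0 0 0 0;0 0 0 0 0 0;0 0 0 0 0 0;0 0 0 0 0 0;0 0 0 0 0 0' >/dev/null
python3 p.py; python3 k.py 2>/dev/null| grep -v cap
python3 - <<'E'
from m import *; from p import *
for n in('top','side'):
    d=cap(n)
    for r in rungs(d):
        b=bed(r[:2])
        if abs(b[1])<420: print(n,b.round(1),np.round(r[2:],1))
E
```

```text
t57.1 bed [  24.  -339.9] z51.9 yaw-bed 0.0 tilt [-0.     0.001] F [-0.6 -0.7 -0.7] g 0.002 0 q6 0.93
t58.8 bed [-305.2 -531.3] z166.1 yaw-bed 0.1 tilt [ 0. -0.] F [0.2 0.2 0.3] g -0.001 0 q6 0.27
top [360, 156, 10, 4, 36] 29 top [  68.8 -313.4] all [  74.8 -319.9]
top [358, 170, 11, 11, 82] 49 top [  24.3 -312.1] all [  25.3 -314.3]
top [361, 204, 10, 4, 39] 37 top [ -63.7 -312.8] all [ -61.3 -319.1]
top [359, 221, 12, 9, 79] 56 top [-115.7 -312.3] all [-115.6 -315.6]
side [291, 112, 8, 17, 110] 23 top [  24.5 -310.4] all [  26.  -313.8]
side [328, 128, 10, 18, 122] 28 top [-116.2 -309.6] all [-115.4 -312.8]
side [315, 135, 6, 5, 18] 14 top [ -95.7 -250.8] all [ -80.5 -281.2]
top [-94.8 365. ] [ 36.8  25.4  89.1 113. ]
top [-108.5  -91.7] [158.3  45.2   4.8 738. ]
top [-109.5  106.2] [175.4  42.4  -9.2 718. ]
top [-209.5 -246.2] [ 69.8  68.2  37.8 525. ]
side [477.9 202.7] [275.8  60.4   5.6 831. ]
side [-109.3  -88.5] [160.   41.3   1.8 480. ]
side [-109.3  111.4] [185.4  42.1  -5.8 659. ]
side [-98.6 355.7] [ 70.   29.   51.6 237. ]
```

```bash
python3 -c "
from rig import ctrl
print(ctrl.finish_job())"
```

```text
the job is handed in; nothing more can be done
None
```

I handed the job in at about 59 s of the 192 s: dampers shut first, all six rungs combed flat and straight on the louvred strips, both levers then set to about 45°, the rake back in its tray. One slip: my first pinch on the near knob slid off at about 75 N (45 N or so per axis), under the 120 N wrist limit; fingers only, as far as I could tell.

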